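# Get the ink jar out from behind the glue and paint

## Task

Clear the glue stick, the glue bottle and the paint bottle from the supply stand, standing all three upright in the grey side tray before the ink jar is moved. Then take the green ink jar from behind them and set it upright on the cork mat, wholly on the mat, while the three wait in the tray. Last, put the three back on the stand, each upright and wholly on the coaster of its own colour (glue stick on red, glue bottle on blue, paint bottle on yellow), and never tip any of the four over.

Things in the scene. Friction and masses are not known exactly. Their poses are not given: they have to be found in the camera images.
- ink_jar: Squat round ink jar, green glass with a flat bright green lid, 40 mm across and 36 mm high, straight sides. Stands on the base board of the supply stand, near its back board, closed in by the three tall things. Loose, 65 to 120 g. Origin: centre of its underside, z up.
- glue_stick: Glue stick, white lower half with a red label and a red cap: a plain upright cylinder 32 mm across and 100 mm high. Stands on its red coaster at the start, on the supply stand. Loose, 75 to 200 g. Origin: centre of its underside, z up when upright.
- glue_bottle: White glue bottle with a blue label, blue collar and pointed blue nozzle: round body 32 mm across up to 80 mm height, then a shoulder and nozzle to 108 mm. Stands on its blue coaster at the start, on the supply stand. Loose, 75 to 200 g. Origin: centre of its underside, z up when upright.
- paint_bottle: Yellow paint bottle with a white label band and a yellow cap: round body 32 mm across up to 80 mm height, then a shoulder and a 23 mm cap to 105 mm. Stands on its yellow coaster at the start, on the supply stand. Loose, 75 to 200 g. Origin: centre of its underside, z up when upright.
- coaster_red: Thin round red coaster, 56 mm across and 3 mm thick, fixed on the supply stand, the home of the glue stick. Origin: centre of its underside; its top is 3 mm above that. Which coaster lies left, right or in front of the ink jar varies.
- coaster_blue: Thin round blue coaster, 56 mm across and 3 mm thick, fixed on the supply stand, the home of the glue bottle. Origin: centre of its underside; its top is 3 mm above that. Which coaster lies left, right or in front of the ink jar varies.
- coaster_yellow: Thin round yellow coaster, 56 mm across and 3 mm thick, fixed on the supply stand, the home of the paint bottle. Origin: centre of its underside; its top is 3 mm above that. Which coaster lies left, right or in front of the ink jar varies.
- side_tray: Shallow grey side tray, fixed, empty at the start, outside 220 mm (its x) by 120 mm (its y), walls 5 mm thick and 18 mm high in all, inner floor 5 mm above the table. To the left or right of the stand. Origin: centre of its underside.
- cork_mat: Round cork mat, fixed on the table, 68 mm across and 4 mm thick, bare at the start, on the other side of the stand from the side tray. Origin: centre of its underside; top 4 mm above.
- stand: Plywood supply stand, fixed: base 180 mm (its x) by 220 mm (its y), 6 mm thick; back board 45 mm high along its +x edge, inner face 88 mm from the origin. Jar at about x 42 mm; coasters at about (28, 58), (28, -58) and (-22, 0) mm. Eraser and sharpener (12 mm high) in its front (-x) corners. Origin: centre of the base's underside.

How it is judged:
By the outcome, as a careful person would: the job done as asked, in the order asked, and still so for the second after the job is handed in, with the robot touching nothing.
It also fails if it takes over 131 s, if anything falls off the work surface, if the arm or the gripper's body presses on something with over 40 N, if the wrist force passes 120 N, or if a joint passes its speed limit or range.

## Robot

A 6-joint arm with a two-finger parallel gripper is mounted at the origin on the work surface. World frame = base frame: x ahead of the robot, y to its left, z up, the work surface at z = 0. Lengths are in m, angles in rad, forces in N, time in s.
With the tool pointing down it reaches from about 0.375 to 0.925 m from the base axis. Payload 5.7 kg.
Tool frame: the origin (TCP) lies at the very end of the fingers, on their centre line; the grasp point (between the pads) lies 19 mm behind it (robot.pinch_z is the distance from the TCP to the grasp point, in m); y points along the fingers, x is the direction in which the jaws open and shut, and the axes are right-handed (so a half turn about y gives the same grasp; the last joint's range is limited). The gripper opens to 85 mm and grips with 20 to 120 N. Pads are 22 mm wide; open, the fingers measure 114 mm over their backs; the gripper's body (76 mm by 85 mm) begins 54 mm behind the grasp point. The pads swing forward as they close: fully open they stand 13 mm farther back than shut.
Start: joints at [1.024, 0.359, 1.51, -0, 1.272, -0.115], TCP at [0.251, 0.545, 0.231] pointing down, gripper open.
Joint ranges: [-2.97, 2.97], [-1.01, 2.36], [0.21, 2.38], [-0.96, 4.11], [0.2, 2.71], [-2.98, 2.98]. Speed limits (rad/s): [2.39, 2.39, 3.14, 3.14, 3.14, 3.14].

## Interface

Orientations are given as a 3x3 rotation matrix whose columns are the frame's x, y, z axes.
In Python, from rig import robot, vision, workorder, spotter gives the robot as it stands.
- The arm moves only by the tool apply_moves, never from a script. Its argument "moves" is a list of rows, each an object of numbers: "dx", "dy", "dz": the shift along the tool's x, y, z in mm; "ax", "ay", "az": the turn, a rotation vector about the tool's x, y, z in rad; "hand": the opening, from 0 (shut) to 1 (fully open). A call has exactly 5 rows; each row shifts and turns the pose as measured when the row begins, along the tool's axes as they then stand; what a row does not reach is not made up. A row lasts 1/8 s, in which the tool goes at most 62.5 mm and 10.7 degrees, less where a joint would pass 70% of its speed; a pose out of reach is approached as far as the arm can. A call is refused whole if a number of a shift passes 62.5 or a number of a turn 0.188, either way. A call with a gripper value outside its range is refused whole. The fingers move at their own pace and stop on an object; "force" is the grip in N (left out, the last holds). Time passes only in rows, so rows that do not move let the fingers close, or fill a call up. It gives the time, the measured TCP pose, the force and the opening at its end, in the units of the state.
- robot.get_state(): the state, without advancing time (a new reading comes with each control period).
- vision.get_image(name): name is "scene" or "top" or "wrist"; returns the picture (480x640x3 uint8, blue, green, red); there is no depth.
- vision.calibration(name): a dict with "fx", "fy", "cx", "cy" (pixels), "xyz" and "orientation" of the camera in the world. Camera axes: x right, y down, z forward; pixel columns grow to the right and rows downward; lengths in m; the calibration is good to about 2 mm. A picture is of the moment at which its call begins: read the wrist's pose just before it. calibration takes no time and is no camera call; for the wrist camera it gives the pose at the moment of the call.
- workorder.close_job(): hands the job in, once; it reports no verdict.
Trained networks look in the newest picture that a camera, given by its name, has taken for a name from the list of things; names that differ only in an ending like _2 or _b are one class to them, and where a whole thing is asked for, a point or a joint stands for the part that bears it (a point fixed in the world has none). Each returns a list of dicts, best first, with "confidence" (0 to 1); they miss things now and then, are a little off and sometimes report something else, mostly with a low value. They report only what shows in the picture. A call takes as long as a camera call.
- spotter.spot_in(camera, name): "centre" ([column, row] in pixels, amid what is visible of it).
- spotter.masks_of(camera, name): "pixels" (480x640 bool, what is visible of it) and "centre" ([column, row] in pixels, amid what is visible of it).
- spotter.landmark_of(camera, name): "centre" ([column, row] in pixels: a listed point, or the origin of a listed thing).
The state is a dict: "clock": time; "qpos": joint angles; "joint_velocities": joint speeds; "joint_torque": joint torques, N m; "tool_pos": TCP position; "eef_rot": TCP orientation; "wrist_force": force on the tool from outside, world axes, zero at the start; "torque": the same for the moment, N m; "width": finger opening in m.
Only numpy, scipy, OpenCV 4.12 (cv2) and the standard library are available. Lean on these libraries where they do the work, as an engineer would, in place of code of your own. Each camera call takes 0.05 s, during which the arm holds its last target. There are 200 camera calls.

## Working session

There is one attempt and no reset: what is moved stays moved. The work goes in short steps, Python scripts to look and compute and a tool call to move; the robot and the scene stay as the last step left them, time stands still between calls to the robot, and variables do not carry over. Pictures are saved under pics/ and viewed, about 12 in all and at most 16, crops included, and the job is handed in when it is done.

Besides the shell and the picture viewer there is one more tool, called after "Call:" as name(argument=value, ...) on one line, values as JSON. apply_moves: Moves the arm, as the interface text tells. Its arguments: {"type":"object","properties":{"moves":{"type":"array"},"force":{"type":"number"}},"required":["moves"]}

```bash
ls; mkdir -p pics
cat > h.py <<'E'
import numpy as np, cv2
from rig import robot, vision, workorder, spotter
def proj(c,P):
    K=vision.calibration(c); R=np.array(K["orientation"]); p=R.T@(np.array(P)-np.array(K["xyz"]))
    return np.array([K["fx"]*p[0]/p[2]+K["cx"],K["fy"]*p[1]/p[2]+K["cy"]])
def back(c,uv,z):
    K=vision.calibration(c); R=np.array(K["orientation"]); o=np.array(K["xyz"])
    d=R@np.array([(uv[0]-K["cx"])/K["fx"],(uv[1]-K["cy"])/K["fy"],1]); return o+d*(z-o[2])/d[2]
E
python3 - <<'E'
from h import *
np.set_printoptions(precision=4,suppress=True)
for c in ["scene","top"]:
    im=vision.get_image(c); cv2.imwrite(f"pics/{c}0.png",im)
    print(c,{k:np.round(v,3).tolist() for k,v in vision.calibration(c).items()})
    for n in ["ink_jar","glue_stick","glue_bottle","paint_bottle","coaster_red","coaster_blue","coaster_yellow","side_tray","cork_mat","stand"]:
        r=spotter.landmark_of(c,n)
        z=dict(side_tray=0,cork_mat=0,stand=0,coaster_red=.006,coaster_blue=.006,coaster_yellow=.006,ink_jar=.006).get(n,.009)
        print(n,[(np.round(q["centre"],1).tolist(),round(q["confidence"],2),np.round(back(c,q["centre"],z)[:2],4).tolist()) for q in r[:2]])
s=robot.get_state(); print(s)
E
```

```text
pics
scene {'fx': 471.352, 'fy': 471.352, 'cx': 313.417, 'cy': 235.101, 'xyz': [1.227, 0.016, 0.627], 'orientation': [[-0.059, 0.66, -0.749], [0.998, 0.049, -0.036], [0.013, -0.75, -0.661]]}
ink_jar [([297.8, 266.2], 0.59, [0.6121, -0.0417])]
glue_stick [([301.4, 244.6], 0.55, [0.5559, -0.0394])]
glue_bottle [([268.3, 256.0], 0.76, [0.5921, -0.0991])]
paint_bottle [([328.4, 265.6], 0.97, [0.6095, 0.0149])]
coaster_red [([307.8, 246.3], 0.51, [0.5566, -0.0269])]
coaster_blue [([270.9, 253.2], 0.75, [0.581, -0.0957])]
coaster_yellow [([328.6, 268.5], 0.77, [0.614, 0.0155])]
side_tray [([464.6, 229.6], 0.73, [0.4763, 0.2901])]
cork_mat [([193.0, 237.6], 0.73, [0.5413, -0.2569]), ([463.3, 230.2], 0.49, [0.4784, 0.2871])]
stand [([301.0, 255.7], 0.76, [0.5775, -0.0385]), ([266.5, 253.4], 0.34, [0.576, -0.1051])]
top {'fx': 510.614, 'fy': 510.614, 'cx': 311.489, 'cy': 238.629, 'xyz': [0.483, -0.014, 0.854], 'orientation': [[-0.023, -0.994, 0.109], [-1.0, 0.023, -0.005], [0.003, -0.109, -0.994]]}
ink_jar [([326.9, 211.2], 0.65, [0.6215, -0.0452])]
glue_stick [([322.3, 252.0], 0.69, [0.5527,
[... 415 characters left out ...]
, 0.286])]
cork_mat [([453.3, 251.5], 0.84, [0.5492, -0.2558]), ([360.1, 227.3], 0.44, [0.5938, -0.1007])]
stand [([323.4, 236.2], 0.62, [0.5801, -0.0384])]
{'clock': 1.1, 'qpos': array([ 1.0239,  0.3588,  1.5104, -0.    ,  1.2725, -0.1151]), 'joint_velocities': array([ 0.0009, -0.0004,  0.0005, -0.0001,  0.0003,  0.0004]), 'joint_torque': array([ -0.0018, -52.7598, -27.9048,  -0.0003,   0.0018,  -0.    ]), 'tool_pos': array([0.2511, 0.5449, 0.2313]), 'eef_rot': array([[ 0.4185, -0.0001, -0.9082],
       [ 0.9082, -0.0001,  0.4185],
       [-0.0002, -1.    ,  0.    ]]), 'wrist_force': array([0.3349, 0.3575, 0.221 ]), 'torque': array([-0.0136, -0.0074, -0.025 ]), 'width': 0.08558798434900357}
```

View pics/top0.png

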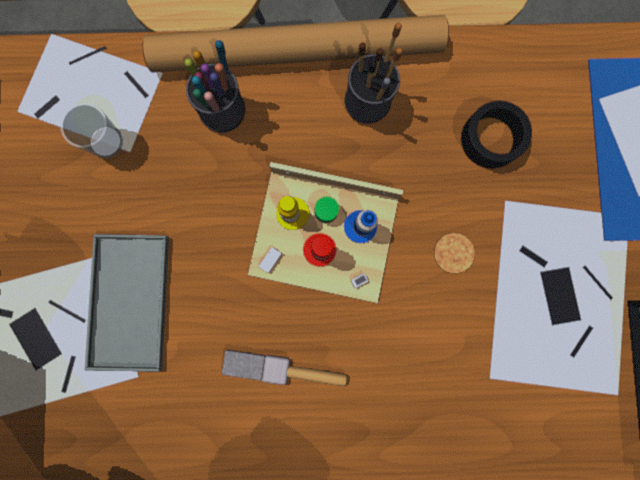

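View pics/scene0.png

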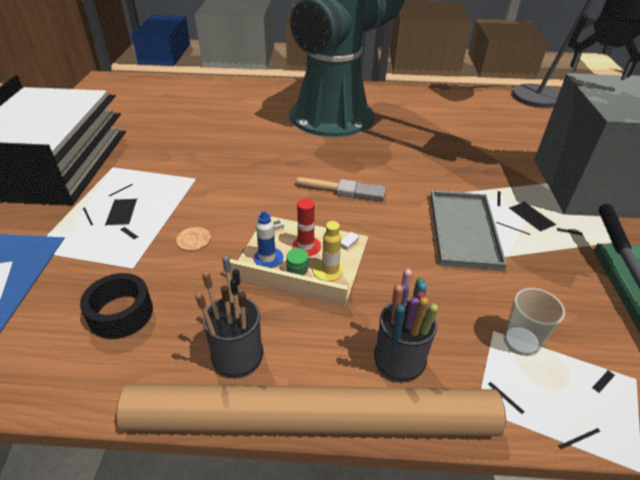

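Call:
apply_moves(moves=[{"dx": -38, "dz": -49, "ay": -0.112, "hand": 0.8}, {"dx": -43, "dz": -44, "ay": -0.111}, {"dx": -47, "dz": -38}, {"dx": -47, "dz": -38}, {"dx": -47, "dz": -38}], force=40)

```text
validation failed for argument at $.mo...
```

Run:
```python
from h import *
np.set_printoptions(precision=4,suppress=True)
s=robot.get_state(); print(s["clock"],s["tool_pos"],s["eef_rot"],s["width"])
im=vision.get_image("wrist"); cv2.imwrite("pics/w1.png",im)
print({k:np.round(v,3).tolist() for k,v in vision.calibration("wrist").items()})
print(proj("wrist",[.555,-.037,.1]),proj("wrist",[.477,.287,0]))
```

```text
1.1 [0.2511 0.5449 0.2313] [[ 0.4185 -0.0001 -0.9082]
 [ 0.9082 -0.0001  0.4185]
 [-0.0002 -1.      0.    ]] 0.08558798434900357
{'fx': 411.637, 'fy': 411.637, 'cx': 319.013, 'cy': 241.735, 'xyz': [0.182, 0.576, 0.373], 'orientation': [[0.417, 0.868, 0.268], [0.909, -0.399, -0.122], [0.001, 0.295, -0.956]]}
[-60.1752 702.6554] [196.6479 470.4913]
```

Call:
apply_moves(moves=[{"dx": -38, "dy": 0, "dz": -49, "ax": 0, "ay": -0.112, "az": 0, "hand": 0.8}, {"dx": -43, "dy": 0, "dz": -44, "ax": 0, "ay": -0.111, "az": 0, "hand": 0.8}, {"dx": -47, "dy": 0, "dz": -38, "ax": 0, "ay": 0, "az": 0, "hand": 0.8}, {"dx": -47, "dy": 0, "dz": -38, "ax": 0, "ay": 0, "az": 0, "hand": 0.8}, {"dx": -47, "dy": 0, "dz": -38, "ax": 0, "ay": 0, "az": 0, "hand": 0.8}], force=40)

```text
clock: 1.78
tool_pos: [0.3953, 0.2722, 0.2315]
eef_rot: [[0.192, 0.004, -0.981], [0.981, 0.004, 0.192], [0.004, -1.0, -0.003]]
wrist_force: [1.6, -0.1, -0.2]
width: 0.0681
```

Call:
apply_moves(moves=[{"dx": -51, "dy": 0, "dz": -35, "ax": 0, "ay": 0, "az": 0, "hand": 0.8}, {"dx": -51, "dy": 0, "dz": -35, "ax": 0, "ay": 0, "az": 0, "hand": 0.8}, {"dx": -51, "dy": 0, "dz": -35, "ax": 0, "ay": 0, "az": 0, "hand": 0.8}, {"dx": -51, "dy": 0, "dz": -35, "ax": 0, "ay": 0, "az": 0, "hand": 0.8}, {"dx": -51, "dy": 0, "dz": -35, "ax": 0, "ay": 0, "az": 0, "hand": 0.8}])

```text
clock: 2.4
tool_pos: [0.5197, -0.0148, 0.2327]
eef_rot: [[0.192, 0.009, -0.981], [0.981, 0.005, 0.192], [0.007, -1.0, -0.008]]
wrist_force: [1.5, 0.6, -0.2]
width: 0.0688
```

```bash
cat >> h.py <<'E'
from scipy.optimize import least_squares
ZC=dict(ink_jar=.042,glue_stick=.109,glue_bottle=.117,paint_bottle=.114)
E
python3 - <<'E'
from h import *
np.set_printoptions(precision=4,suppress=True)
s=robot.get_state(); print(s["clock"],s["tool_pos"],s["eef_rot"],s["width"])
im=vision.get_image("wrist"); 
print({k:np.round(v,3).tolist() for k,v in vision.calibration("wrist").items()})
for n in ["ink_jar","glue_stick","glue_bottle","paint_bottle","coaster_red","coaster_blue","coaster_yellow","stand"]:
    r=spotter.landmark_of("wrist",n)
    z=dict(stand=0,coaster_red=.006,coaster_blue=.006,coaster_yellow=.006,ink_jar=.006).get(n,.009)
    print(n,[(np.round(q["centre"],1).tolist(),round(q["confidence"],2),np.round(back("wrist",q["centre"],z)[:2],4).tolist()) for q in r[:2]])
    for q in r[:1]: cv2.circle(im,tuple(int(v) for v in q["centre"]),4,(255,0,255),1)
cv2.imwrite("pics/w1.png",im)
E
```

```text
2.4 [ 0.5197 -0.0148  0.2327] [[ 0.1918  0.0094 -0.9814]
 [ 0.9814  0.0051  0.1918]
 [ 0.0068 -0.9999 -0.0083]] 0.06881652026554681
{'fx': 411.637, 'fy': 411.637, 'cx': 319.013, 'cy': 241.735, 'xyz': [0.447, -0.007, 0.374], 'orientation': [[0.193, 0.933, 0.303], [0.981, -0.185, -0.057], [0.003, 0.308, -0.951]]}
ink_jar [([305.7, 301.9], 0.72, [0.6204, -0.0501]), ([308.5, 239.4], 0.7, [0.5577, -0.0342])]
glue_stick [([305.1, 234.9], 0.91, [0.5494, -0.0328])]
glue_bottle [([241.4, 288.6], 0.55, [0.5887, -0.1018])]
paint_bottle [([368.8, 287.1], 0.62, [0.6104, 0.0203])]
coaster_red [([309.5, 238.9], 0.7, [0.5523, -0.0256])]
coaster_blue [([247.6, 288.5], 0.91, [0.5902, -0.0941]), ([79.3, 264.6], 0.69, [0.5355, -0.2446])]
coaster_yellow [([363.9, 289.9], 0.8, [0.6136, 0.0168]), ([244.8, 286.5], 0.73, [0.5878, -0.0961])]
stand []
```

View pics/w1.png

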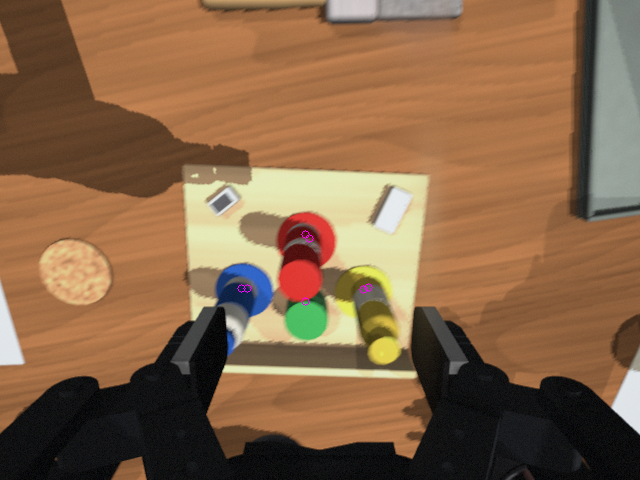

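Run:
```python
from h import *
np.set_printoptions(precision=4,suppress=True)
for n,uv,z in [("red top",(300.5,280),.109),("yellow top",(383.5,350),.114),("jar top",(307,322),.042),("mat",(75.5,271),.004),("stickbase",(305,238),.009)]: print(n,back("wrist",uv,z)[:2])
for n,uv,z in [("t red top",(321,246),.109),("t yellow top",(288,203),.114),("t nozzle",(368,214),.117),("t jar top",(327,209),.042),("t mat",(454.5,253.5),.004)]: print(n,back("top",uv,z)[:2])
for uv in [(94,235),(169,236),(163,371),(86,369)]: print("tray rim",back("top",uv,.018)[:2])
for uv in [(271,163),(403,190),(379,301),(248,276)]: print("stand", back("top",uv,.045 if uv[1]<200 else .006)[:2])
p=dict(y=[.6155,.016],b=[.593,-.096],r=[.556,-.031])
```

```text
red top [ 0.5499 -0.0295]
yellow top [0.6129 0.019 ]
jar top [ 0.6183 -0.04  ]
mat [ 0.542  -0.2519]
stickbase [ 0.5501 -0.0288]
t red top [ 0.5533 -0.0313]
t yellow top [0.6174 0.0157]
t nozzle [ 0.5979 -0.1009]
t jar top [ 0.6192 -0.0441]
t mat [ 0.5455 -0.2565]
tray rim [0.5887 0.3398]
tray rim [0.5842 0.2164]
tray rim [0.3668 0.2244]
tray rim [0.3728 0.3476]
stand [0.6962 0.0447]
stand [ 0.647  -0.1673]
stand [ 0.4697 -0.1271]
stand [0.5159 0.0884]
```

```bash
cat >> h.py <<'E'
from scipy.spatial.transform import Rotation as Ro
def plan(x,y,z,yaw=78.,p=None):
    s=robot.get_state(); R=np.array(s["eef_rot"]); p=np.array(s["tool_pos"]) if p is None else np.array(p)
    a=np.radians(yaw); c,t=np.cos(a),np.sin(a)
    T=np.array([[c,0,-t],[t,0,c],[0,-1,0]])
    print("rot",np.round(Ro.from_matrix(R.T@T).as_rotvec(),3),"shift in T",np.round(1000*T.T@(np.array([x,y,z])-p),1))
E
python3 -c "
from h import *
plan(.552,-.031,.052)"
```

```text
rot [0.007 0.019 0.007] shift in T [-12.2 180.4 -37. ]
```

Call:
apply_moves(moves=[{"dx": -10, "dy": 0, "dz": -35, "ax": 0.008, "ay": 0.015, "az": 0.007, "hand": 0.8}, {"dx": 0, "dy": 40, "dz": 0, "ax": 0, "ay": 0, "az": 0, "hand": 0.8}, {"dx": 0, "dy": 60, "dz": 0, "ax": 0, "ay": 0, "az": 0, "hand": 0.8}, {"dx": 0, "dy": 60, "dz": 0, "ax": 0, "ay": 0, "az": 0, "hand": 0.8}, {"dx": 0, "dy": 20, "dz": 0, "ax": 0, "ay": 0, "az": 0, "hand": 0.8}])

```text
clock: 3.48
tool_pos: [0.5551, -0.0223, 0.0521]
eef_rot: [[0.195, 0.009, -0.981], [0.981, -0.002, 0.195], [0.0, -1.0, -0.009]]
wrist_force: [0.1, -0.4, 0.0]
width: 0.0682
```

Run:
```python
from h import *
plan(.552,-.031,.052)
im=vision.get_image("wrist"); cv2.imwrite("pics/w2.png",im)
```

```text
rot [0.009 0.014 0.   ] shift in T [-9.2  0.1  1.2]
```

View pics/w2.png

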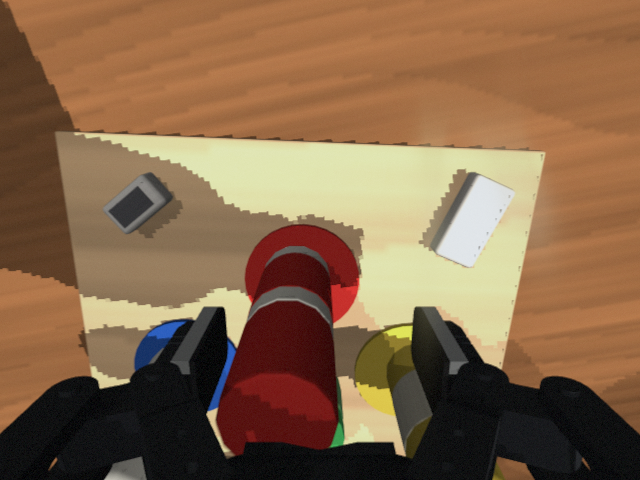

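Call:
apply_moves(moves=[{"dx": -9, "dy": 0, "dz": 1, "ax": 0.009, "ay": 0.014, "az": 0, "hand": 0.8}, {"dx": 0, "dy": 0, "dz": 0, "ax": 0, "ay": 0, "az": 0, "hand": 0.2}, {"dx": 0, "dy": 0, "dz": 0, "ax": 0, "ay": 0, "az": 0, "hand": 0.2}, {"dx": 0, "dy": 0, "dz": 0, "ax": 0, "ay": 0, "az": 0, "hand": 0.2}, {"dx": 0, "dy": 0, "dz": 0, "ax": 0, "ay": 0, "az": 0, "hand": 0.2}], force=40)

```text
clock: 4.15
tool_pos: [0.5542, -0.0303, 0.0548]
eef_rot: [[0.207, 0.004, -0.978], [0.978, -0.0, 0.207], [0.0, -1.0, -0.004]]
wrist_force: [-0.7, -0.4, -0.9]
width: 0.0313
```

Run:
```python
from h import *
plan(.552,-.031,.052)
R=np.array(robot.get_state()["tool_pos"]);print(R)
plan(.53,.285,.14)
```

```text
rot [0.004 0.001 0.   ] shift in T [-1.1  2.8  2. ]
[ 0.55420338 -0.03031385  0.05483269]
rot [0.004 0.001 0.   ] shift in T [303.4 -85.2  89.2]
```

Call:
apply_moves(moves=[{"dx": 0, "dy": -60, "dz": 0, "ax": 0.004, "ay": 0, "az": 0, "hand": 0.2}, {"dx": 58, "dy": -10, "dz": 15, "ax": 0, "ay": 0, "az": 0, "hand": 0.2}, {"dx": 60, "dy": 0, "dz": 15, "ax": 0, "ay": 0, "az": 0, "hand": 0.2}, {"dx": 60, "dy": 0, "dz": 15, "ax": 0, "ay": 0, "az": 0, "hand": 0.2}, {"dx": 60, "dy": 0, "dz": 15, "ax": 0, "ay": 0, "az": 0, "hand": 0.2}])

```text
clock: 4.78
tool_pos: [0.5481, 0.2162, 0.1288]
eef_rot: [[0.216, 0.005, -0.976], [0.976, 0.001, 0.216], [0.002, -1.0, -0.005]]
wrist_force: [0.5, 0.3, -0.4]
width: 0.0311
```

Call:
apply_moves(moves=[{"dx": 50, "dy": 0, "dz": 14, "ax": 0, "ay": 0, "az": 0, "hand": 0.2}, {"dx": 10, "dy": 0, "dz": 2, "ax": 0, "ay": 0, "az": 0, "hand": 0.2}, {"dx": 0, "dy": 0, "dz": 0, "ax": 0, "ay": 0, "az": 0, "hand": 0.2}, {"dx": 0, "dy": 0, "dz": 0, "ax": 0, "ay": 0, "az": 0, "hand": 0.2}, {"dx": 0, "dy": 0, "dz": 0, "ax": 0, "ay": 0, "az": 0, "hand": 0.2}])

```text
clock: 5.4
tool_pos: [0.5445, 0.2815, 0.1291]
eef_rot: [[0.213, 0.006, -0.977], [0.977, 0.001, 0.213], [0.002, -1.0, -0.005]]
wrist_force: [0.5, 0.3, -1.4]
width: 0.0314
```

Run:
```python
from h import *
plan(.542,.283,.052)
im=vision.get_image("wrist"); cv2.imwrite("pics/w3.png",im)
```

```text
rot [ 0.005 -0.005  0.002] shift in T [ 0.9 77.1  2.7]
```

View pics/w3.png

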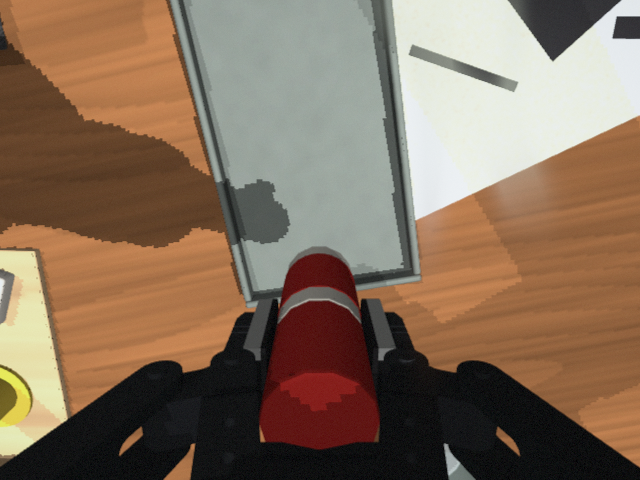

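Call:
apply_moves(moves=[{"dx": 1, "dy": 35, "dz": 2, "ax": 0.005, "ay": 0, "az": 0, "hand": 0.2}, {"dx": 0, "dy": 30, "dz": 0, "ax": 0, "ay": 0, "az": 0, "hand": 0.2}, {"dx": 0, "dy": 11, "dz": 0, "ax": 0, "ay": 0, "az": 0, "hand": 0.2}, {"dx": 0, "dy": 0, "dz": 0, "ax": 0, "ay": 0, "az": 0, "hand": 0.2}, {"dx": 0, "dy": 0, "dz": 0, "ax": 0, "ay": 0, "az": 0, "hand": 0.2}])

```text
clock: 6.08
tool_pos: [0.5461, 0.2798, 0.0537]
eef_rot: [[0.218, 0.005, -0.976], [0.976, 0.003, 0.218], [0.004, -1.0, -0.004]]
wrist_force: [0.1, -0.6, -0.9]
width: 0.031
```

Call:
apply_moves(moves=[{"dx": 0, "dy": 2.5, "dz": 0, "ax": 0, "ay": 0, "az": 0, "hand": 0.2}, {"dx": 0, "dy": 0.5, "dz": 0, "ax": 0, "ay": 0, "az": 0, "hand": 0.2}, {"dx": 0, "dy": 0, "dz": 0, "ax": 0, "ay": 0, "az": 0, "hand": 0.45}, {"dx": 0, "dy": 0, "dz": 0, "ax": 0, "ay": 0, "az": 0, "hand": 0.8}, {"dx": 0, "dy": 0, "dz": 0, "ax": 0, "ay": 0, "az": 0, "hand": 0.8}])

```text
clock: 6.7
tool_pos: [0.5481, 0.2807, 0.0535]
eef_rot: [[0.218, 0.009, -0.976], [0.976, 0.005, 0.218], [0.007, -1.0, -0.008]]
wrist_force: [0.5, -0.4, 0.1]
width: 0.0682
```

Run:
```python
from h import *
plan(.596,-.0985,.16)
plan(.615,.0175,.16)
```

```text
rot [ 0.008 -0.01   0.007] shift in T [-361.  -106.5 -125.7]
rot [ 0.008 -0.01   0.007] shift in T [-243.6 -106.5 -120.2]
```

Call:
apply_moves(moves=[{"dx": 0, "dy": -60, "dz": 0, "ax": 0.008, "ay": -0.01, "az": 0.007, "hand": 0.8}, {"dx": -20, "dy": -35, "dz": -10, "ax": 0, "ay": 0, "az": 0, "hand": 0.8}, {"dx": -54, "dy": 0, "dz": -27, "ax": 0, "ay": 0, "az": 0, "hand": 0.8}, {"dx": -54, "dy": 0, "dz": -27, "ax": 0, "ay": 0, "az": 0, "hand": 0.8}, {"dx": -54, "dy": 0, "dz": -27, "ax": 0, "ay": 0, "az": 0, "hand": 0.8}])

```text
clock: 7.32
tool_pos: [0.6006, 0.0831, 0.1522]
eef_rot: [[0.2, 0.002, -0.98], [0.98, -0.001, 0.2], [-0.0, -1.0, -0.002]]
wrist_force: [0.3, 0.6, 0.2]
width: 0.0684
```

Call:
apply_moves(moves=[{"dx": -54, "dy": 0, "dz": -27, "ax": 0, "ay": 0, "az": 0, "hand": 0.8}, {"dx": -8, "dy": 0, "dz": -4, "ax": 0, "ay": 0, "az": 0, "hand": 0.8}, {"dx": 0, "dy": 0, "dz": 0, "ax": 0, "ay": 0, "az": 0, "hand": 0.8}, {"dx": 0, "dy": 0, "dz": 0, "ax": 0, "ay": 0, "az": 0, "hand": 0.8}, {"dx": 0, "dy": 0, "dz": 0, "ax": 0, "ay": 0, "az": 0, "hand": 0.8}])

```text
clock: 7.95
tool_pos: [0.6191, 0.0128, 0.1525]
eef_rot: [[0.202, 0.003, -0.979], [0.979, -0.0, 0.202], [0.0, -1.0, -0.003]]
wrist_force: [0.3, 0.0, 0.0]
width: 0.0683
```

Run:
```python
from h import *
plan(.615,.0175,.053)
im=vision.get_image("wrist"); cv2.imwrite("pics/w4.png",im)
cv2.imwrite("pics/s4.png",vision.get_image("scene"))
im=cv2.resize(im,None,fx=.8,fy=.8)
```

```text
rot [0.003 0.006 0.001] shift in T [ 3.7 99.5  5. ]
```

View pics/w4.png

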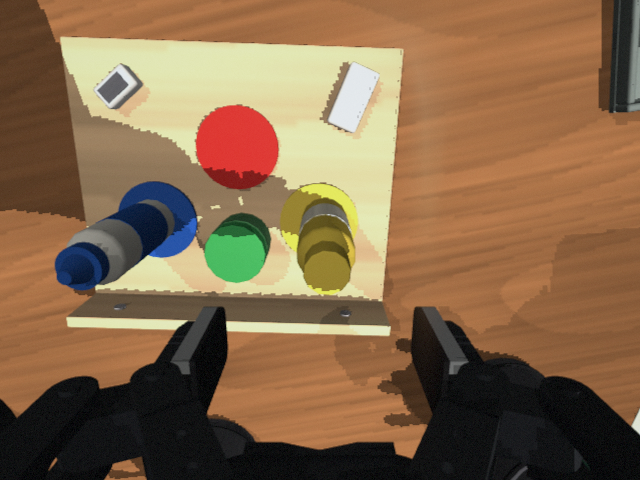

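Run:
```python
from h import *
np.set_printoptions(precision=4,suppress=True)
im=cv2.imread("pics/w4.png"); h=cv2.cvtColor(im,cv2.COLOR_BGR2HSV)
red=(((h[...,0]<6)|(h[...,0]>174))&(h[...,1]>170)&(h[...,2]>50)).astype(np.uint8)
n,l,st,c=cv2.connectedComponentsWithStats(red); i=1+st[1:,4].argmax()
cs=cv2.findContours((l==i).astype(np.uint8),0,1)[0][0]; e=cv2.fitEllipse(cs); print(e,st[i]); print("red coaster",back("wrist",e[0],.009)[:2])
for n,uv,z in [("yellow top",(328,272),.114),("yellow coaster",(318.5,222),.009),("blue coaster",(153.5,219),.009),("jar top",(236,252.5),.042),("nozzle",(66,274),.117)]: print(n,back("wrist",uv,z)[:2])
```

```text
((236.70521545410156, 146.77932739257812), (79.16718292236328, 84.20623016357422), 144.07505798339844) [ 196  105   82   84 5352]
red coaster [ 0.554  -0.0305]
yellow top [0.6145 0.018 ]
yellow coaster [0.6167 0.0131]
blue coaster [ 0.5908 -0.1017]
jar top [ 0.6175 -0.0416]
nozzle [ 0.5899 -0.1006]
```

Call:
apply_moves(moves=[{"dx": 4, "dy": 10, "dz": 5, "ax": 0.003, "ay": 0.006, "az": 0, "hand": 0.8}, {"dx": 0, "dy": 20, "dz": 0, "ax": 0, "ay": 0, "az": 0, "hand": 0.8}, {"dx": 0, "dy": 40, "dz": 0, "ax": 0, "ay": 0, "az": 0, "hand": 0.8}, {"dx": 0, "dy": 30, "dz": 0, "ax": 0, "ay": 0, "az": 0, "hand": 0.8}, {"dx": 0, "dy": 0, "dz": 0, "ax": 0, "ay": 0, "az": 0, "hand": 0.8}])

```text
clock: 8.68
tool_pos: [0.6132, 0.0218, 0.0485]
eef_rot: [[0.206, -0.001, -0.979], [0.979, 0.001, 0.206], [0.001, -1.0, 0.001]]
wrist_force: [-0.4, -0.4, 0.5]
width: 0.0685
```

Run:
```python
from h import *
plan(.6145,.018,.053)
im=vision.get_image("scene")[170:330,220:520]; cv2.imwrite("pics/s5.png",cv2.resize(im,None,fx=2.6,fy=2.6,interpolation=cv2.INTER_CUBIC))
```

```text
rot [-0.001  0.002  0.001] shift in T [-3.5 -4.5 -2.1]
```

View pics/s5.png

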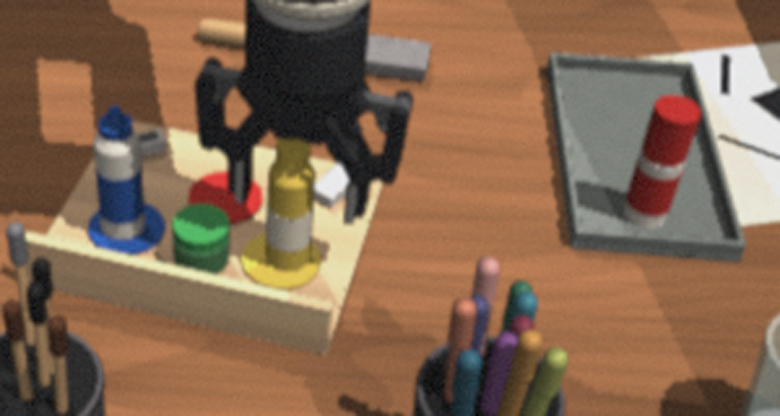

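Call:
apply_moves(moves=[{"dx": -3.5, "dy": -3, "dz": -2, "ax": 0, "ay": 0, "az": 0, "hand": 0.8}, {"dx": 0, "dy": 0, "dz": 0, "ax": 0, "ay": 0, "az": 0, "hand": 0.2}, {"dx": 0, "dy": 0, "dz": 0, "ax": 0, "ay": 0, "az": 0, "hand": 0.2}, {"dx": 0, "dy": 0, "dz": 0, "ax": 0, "ay": 0, "az": 0, "hand": 0.2}, {"dx": 0, "dy": 0, "dz": 0, "ax": 0, "ay": 0, "az": 0, "hand": 0.2}])

```text
clock: 9.35
tool_pos: [0.6183, 0.0176, 0.0572]
eef_rot: [[0.206, 0.008, -0.979], [0.979, 0.001, 0.206], [0.002, -1.0, -0.008]]
wrist_force: [-0.3, -0.5, -1.7]
width: 0.0312
```

Run:
```python
from h import *
plan(.477,.283,.13)
```

```text
rot [0.008 0.002 0.002] shift in T [230.2 -72.8 193.4]
```

Call:
apply_moves(moves=[{"dx": 0, "dy": -60, "dz": 0, "ax": 0.008, "ay": 0, "az": 0, "hand": 0.2}, {"dx": 30, "dy": -15, "dz": 40, "ax": 0, "ay": 0, "az": 0, "hand": 0.2}, {"dx": 45, "dy": 0, "dz": 40, "ax": 0, "ay": 0, "az": 0, "hand": 0.2}, {"dx": 46, "dy": 0, "dz": 40, "ax": 0, "ay": 0, "az": 0, "hand": 0.2}, {"dx": 46, "dy": 0, "dz": 40, "ax": 0, "ay": 0, "az": 0, "hand": 0.2}])

```text
clock: 9.98
tool_pos: [0.4969, 0.2157, 0.135]
eef_rot: [[0.214, 0.004, -0.977], [0.977, 0.003, 0.214], [0.004, -1.0, -0.003]]
wrist_force: [-0.0, -0.2, -1.2]
width: 0.0307
```

Call:
apply_moves(moves=[{"dx": 46, "dy": 0, "dz": 30, "ax": 0, "ay": 0, "az": 0, "hand": 0.2}, {"dx": 16, "dy": 0, "dz": 4, "ax": 0, "ay": 0, "az": 0, "hand": 0.2}, {"dx": 0, "dy": 0, "dz": 0, "ax": 0, "ay": 0, "az": 0, "hand": 0.2}, {"dx": 0, "dy": 15, "dz": 0, "ax": 0, "ay": 0, "az": 0, "hand": 0.2}, {"dx": 0, "dy": 15, "dz": 0, "ax": 0, "ay": 0, "az": 0, "hand": 0.2}])

```text
clock: 10.6
tool_pos: [0.4752, 0.2864, 0.1042]
eef_rot: [[0.21, 0.005, -0.978], [0.978, 0.003, 0.21], [0.004, -1.0, -0.004]]
wrist_force: [-0.6, 0.1, -1.4]
width: 0.031
```

Run:
```python
from h import *
plan(.477,.283,.054)
```

```text
rot [ 0.004 -0.003  0.004] shift in T [-2.9 50.2 -2.5]
```

Call:
apply_moves(moves=[{"dx": -2, "dy": 28, "dz": -2, "ax": 0.004, "ay": 0, "az": 0.004, "hand": 0.2}, {"dx": 0, "dy": 18, "dz": 0, "ax": 0, "ay": 0, "az": 0, "hand": 0.2}, {"dx": 0, "dy": 4, "dz": 0, "ax": 0, "ay": 0, "az": 0, "hand": 0.2}, {"dx": 0, "dy": 1, "dz": 0, "ax": 0, "ay": 0, "az": 0, "hand": 0.2}, {"dx": 0, "dy": 0.5, "dz": 0, "ax": 0, "ay": 0, "az": 0, "hand": 0.2}])

```text
clock: 11.22
tool_pos: [0.4788, 0.2796, 0.0519]
eef_rot: [[0.22, -0.002, -0.975], [0.975, 0.002, 0.22], [0.001, -1.0, 0.002]]
wrist_force: [-4.0, 3.8, 8.8]
width: 0.0307
```

Contact (about 9 N). Release and rise.

Call:
apply_moves(moves=[{"dx": 0, "dy": -0.5, "dz": 0, "ax": 0, "ay": 0, "az": 0, "hand": 0.2}, {"dx": 0, "dy": 0, "dz": 0, "ax": 0, "ay": 0, "az": 0, "hand": 0.45}, {"dx": 0, "dy": 0, "dz": 0, "ax": 0, "ay": 0, "az": 0, "hand": 0.8}, {"dx": 0, "dy": 0, "dz": 0, "ax": 0, "ay": 0, "az": 0, "hand": 0.8}, {"dx": 0, "dy": -50, "dz": 0, "ax": 0, "ay": 0, "az": 0, "hand": 0.8}])

```text
clock: 11.85
tool_pos: [0.4765, 0.2754, 0.0979]
eef_rot: [[0.224, -0.011, -0.975], [0.975, -0.003, 0.224], [-0.005, -1.0, 0.01]]
wrist_force: [0.1, 0.9, 1.0]
width: 0.0683
```

Run:
```python
from h import *
plan(.591,-.1008,.165)
```

```text
rot [-0.01  -0.016 -0.005] shift in T [-344.2  -67.1 -190.2]
```

Call:
apply_moves(moves=[{"dx": 0, "dy": -60, "dz": 0, "ax": -0.01, "ay": -0.016, "az": -0.005, "hand": 0.8}, {"dx": -40, "dy": -7, "dz": -22, "ax": 0, "ay": 0, "az": 0, "hand": 0.8}, {"dx": -54, "dy": 0, "dz": -30, "ax": 0, "ay": 0, "az": 0, "hand": 0.8}, {"dx": -54, "dy": 0, "dz": -30, "ax": 0, "ay": 0, "az": 0, "hand": 0.8}, {"dx": -54, "dy": 0, "dz": -30, "ax": 0, "ay": 0, "az": 0, "hand": 0.8}])

```text
clock: 12.48
tool_pos: [0.5497, 0.0548, 0.1712]
eef_rot: [[0.199, 0.01, -0.98], [0.98, 0.003, 0.199], [0.005, -1.0, -0.009]]
wrist_force: [1.3, 2.0, -0.7]
width: 0.0685
```

Call:
apply_moves(moves=[{"dx": -54, "dy": 0, "dz": -30, "ax": 0, "ay": 0, "az": 0, "hand": 0.8}, {"dx": -54, "dy": 0, "dz": -30, "ax": 0, "ay": 0, "az": 0, "hand": 0.8}, {"dx": -30, "dy": 0, "dz": -17, "ax": 0, "ay": 0, "az": 0, "hand": 0.8}, {"dx": 0, "dy": 0, "dz": 0, "ax": 0, "ay": 0, "az": 0, "hand": 0.8}, {"dx": 0, "dy": 0, "dz": 0, "ax": 0, "ay": 0, "az": 0, "hand": 0.8}])

```text
clock: 13.1
tool_pos: [0.5987, -0.1032, 0.1706]
eef_rot: [[0.205, 0.011, -0.979], [0.979, 0.002, 0.205], [0.004, -1.0, -0.01]]
wrist_force: [-0.1, 0.5, -0.1]
width: 0.0683
```

Run:
```python
from h import *
plan(.591,-.1008,.055)
im=vision.get_image("wrist"); cv2.imwrite("pics/w6.png",im)
```

```text
rot [0.01  0.003 0.004] shift in T [  0.8 115.6   8. ]
```

View pics/w6.png

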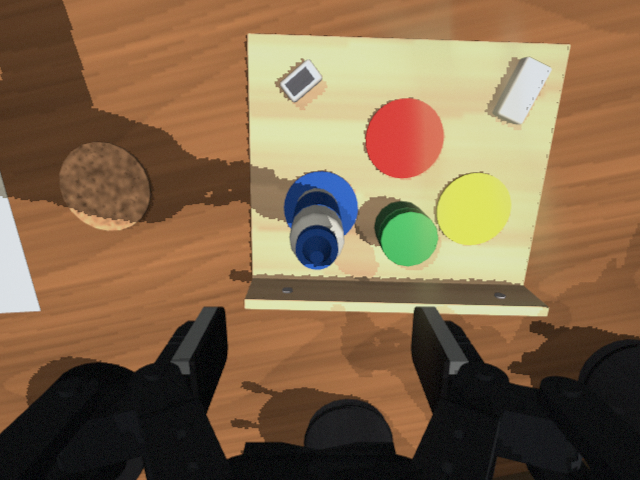

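Run:
```python
from h import *
np.set_printoptions(precision=4,suppress=True)
for n,uv,z in [("nozzle",(317,257),.117),("nozz base",(318,247),.095),("yellow coaster",(474,209),.009),("red coaster",(404.5,138),.009),("blue coaster",(321.5,206.5),.009),("jar top",(409,238),.042),("mat",(105,186),.004)]: print(n,back("wrist",uv,z)[:2])
```

```text
nozzle [ 0.5914 -0.1023]
nozz base [ 0.5935 -0.1022]
yellow coaster [0.6163 0.0137]
red coaster [ 0.5539 -0.0304]
blue coaster [ 0.5909 -0.0987]
jar top [ 0.6174 -0.0431]
mat [ 0.5434 -0.2548]
```

Call:
apply_moves(moves=[{"dx": 1, "dy": 20, "dz": 7, "ax": 0.01, "ay": 0.003, "az": 0.004, "hand": 0.8}, {"dx": 0, "dy": 30, "dz": 0, "ax": 0, "ay": 0, "az": 0, "hand": 0.8}, {"dx": 0, "dy": 0, "dz": 0, "ax": 0, "ay": 0, "az": 0, "hand": 0.8}, {"dx": 0, "dy": 0, "dz": 0, "ax": 0, "ay": 0, "az": 0, "hand": 0.8}, {"dx": 0, "dy": 0, "dz": 0, "ax": 0, "ay": 0, "az": 0, "hand": 0.8}])

```text
clock: 13.78
tool_pos: [0.5894, -0.0951, 0.1179]
eef_rot: [[0.202, -0.003, -0.979], [0.979, 0.001, 0.202], [0.0, -1.0, 0.003]]
wrist_force: [0.5, 0.3, 0.6]
width: 0.068
```

Run:
```python
from h import *
plan(.591,-.1008,.055)
```

```text
rot [-0.003  0.006  0.   ] shift in T [-5.2 62.9 -2.7]
```

Call:
apply_moves(moves=[{"dx": -6, "dy": 3, "dz": -3, "ax": -0.003, "ay": 0.006, "az": 0, "hand": 0.8}, {"dx": 0, "dy": 25, "dz": 0, "ax": 0, "ay": 0, "az": 0, "hand": 0.8}, {"dx": 0, "dy": 25, "dz": 0, "ax": 0, "ay": 0, "az": 0, "hand": 0.8}, {"dx": 0, "dy": 7, "dz": 0, "ax": 0, "ay": 0, "az": 0, "hand": 0.8}, {"dx": 0, "dy": 0, "dz": 0, "ax": 0, "ay": 0, "az": 0, "hand": 0.8}])

```text
clock: 14.4
tool_pos: [0.5952, -0.1045, 0.0601]
eef_rot: [[0.209, 0.008, -0.978], [0.978, -0.003, 0.209], [-0.001, -1.0, -0.009]]
wrist_force: [-0.3, 0.4, 0.0]
width: 0.0682
```

Run:
```python
from h import *
plan(.592,-.102,.055)
```

```text
rot [ 0.009 -0.001 -0.001] shift in T [1.8 5.1 3.7]
```

Call:
apply_moves(moves=[{"dx": 1.5, "dy": 5, "dz": 3, "ax": 0.009, "ay": 0, "az": 0, "hand": 0.8}, {"dx": 0, "dy": 1, "dz": 0, "ax": 0, "ay": 0, "az": 0, "hand": 0.2}, {"dx": 0, "dy": 0.5, "dz": 0, "ax": 0, "ay": 0, "az": 0, "hand": 0.2}, {"dx": 0, "dy": 0.5, "dz": 0, "ax": 0, "ay": 0, "az": 0, "hand": 0.2}, {"dx": 0, "dy": 0, "dz": 0, "ax": 0, "ay": 0, "az": 0, "hand": 0.2}])

```text
clock: 15.02
tool_pos: [0.5941, -0.103, 0.0555]
eef_rot: [[0.209, 0.003, -0.978], [0.978, -0.002, 0.209], [-0.002, -1.0, -0.003]]
wrist_force: [0.3, -0.6, -1.3]
width: 0.0309
```

Run:
```python
from h import *
plan(.412,.285,.13)
```

```text
rot [ 0.003 -0.001 -0.002] shift in T [341.6 -74.5 258.8]
```

Call:
apply_moves(moves=[{"dx": 0, "dy": -60, "dz": 0, "ax": 0.003, "ay": 0, "az": -0.002, "hand": 0.2}, {"dx": 42, "dy": -15, "dz": 40, "ax": 0, "ay": 0, "az": 0, "hand": 0.2}, {"dx": 47, "dy": 0, "dz": 40, "ax": 0, "ay": 0, "az": 0, "hand": 0.2}, {"dx": 47, "dy": 0, "dz": 40, "ax": 0, "ay": 0, "az": 0, "hand": 0.2}, {"dx": 47, "dy": 0, "dz": 40, "ax": 0, "ay": 0, "az": 0, "hand": 0.2}])

```text
clock: 15.65
tool_pos: [0.478, 0.1113, 0.1321]
eef_rot: [[0.217, 0.006, -0.976], [0.976, 0.001, 0.217], [0.003, -1.0, -0.006]]
wrist_force: [0.2, 0.7, -0.7]
width: 0.0311
```

Call:
apply_moves(moves=[{"dx": 47, "dy": 0, "dz": 38, "ax": 0, "ay": 0, "az": 0, "hand": 0.2}, {"dx": 47, "dy": 0, "dz": 33, "ax": 0, "ay": 0, "az": 0, "hand": 0.2}, {"dx": 47, "dy": 0, "dz": 20, "ax": 0, "ay": 0, "az": 0, "hand": 0.2}, {"dx": 15, "dy": 0, "dz": 6, "ax": 0, "ay": 0, "az": 0, "hand": 0.2}, {"dx": 0, "dy": 0, "dz": 0, "ax": 0, "ay": 0, "az": 0, "hand": 0.2}])

```text
clock: 16.27
tool_pos: [0.4116, 0.2924, 0.1316]
eef_rot: [[0.212, 0.006, -0.977], [0.977, 0.002, 0.212], [0.003, -1.0, -0.006]]
wrist_force: [1.1, -0.1, -0.5]
width: 0.0311
```

Run:
```python
from h import *
plan(.412,.285,.053)
```

```text
rot [ 0.006 -0.004  0.003] shift in T [-7.1 78.6 -1.9]
```

Call:
apply_moves(moves=[{"dx": -6, "dy": 30, "dz": -2, "ax": 0.006, "ay": 0, "az": 0.003, "hand": 0.2}, {"dx": 0, "dy": 35, "dz": 0, "ax": 0, "ay": 0, "az": 0, "hand": 0.2}, {"dx": 0, "dy": 12, "dz": 0, "ax": 0, "ay": 0, "az": 0, "hand": 0.2}, {"dx": 0, "dy": 1, "dz": 0, "ax": 0, "ay": 0, "az": 0, "hand": 0.2}, {"dx": 0, "dy": 0.5, "dz": 0, "ax": 0, "ay": 0, "az": 0, "hand": 0.2}])

```text
clock: 16.9
tool_pos: [0.4159, 0.2814, 0.0527]
eef_rot: [[0.216, 0.002, -0.976], [0.976, -0.0, 0.216], [-0.0, -1.0, -0.002]]
wrist_force: [0.6, 0.4, -1.5]
width: 0.0306
```

Call:
apply_moves(moves=[{"dx": 0, "dy": 1.5, "dz": 0, "ax": 0, "ay": 0, "az": 0, "hand": 0.2}, {"dx": 0, "dy": 1, "dz": 0, "ax": 0, "ay": 0, "az": 0, "hand": 0.45}, {"dx": 0, "dy": 0, "dz": 0, "ax": 0, "ay": 0, "az": 0, "hand": 0.8}, {"dx": 0, "dy": 0, "dz": 0, "ax": 0, "ay": 0, "az": 0, "hand": 0.8}, {"dx": 0, "dy": -60, "dz": 0, "ax": 0, "ay": 0, "az": 0, "hand": 0.8}])

```text
clock: 17.52
tool_pos: [0.4144, 0.2807, 0.1096]
eef_rot: [[0.216, -0.002, -0.976], [0.976, -0.002, 0.216], [-0.003, -1.0, 0.001]]
wrist_force: [0.6, -0.2, 0.9]
width: 0.068
```

Run:
```python
from h import *
plan(.6174,-.0424,.13)
```

```text
rot [-0.001 -0.008 -0.003] shift in T [-273.9  -20.4 -265.7]
```

Call:
apply_moves(moves=[{"dx": 0, "dy": -50, "dz": 0, "ax": -0.001, "ay": -0.008, "az": -0.003, "hand": 0.8}, {"dx": -40, "dy": 0, "dz": -39, "ax": 0, "ay": 0, "az": 0, "hand": 0.8}, {"dx": -43, "dy": 0, "dz": -42, "ax": 0, "ay": 0, "az": 0, "hand": 0.8}, {"dx": -43, "dy": 0, "dz": -42, "ax": 0, "ay": 0, "az": 0, "hand": 0.8}, {"dx": -43, "dy": 0, "dz": -42, "ax": 0, "ay": 0, "az": 0, "hand": 0.8}])

```text
clock: 18.15
tool_pos: [0.5465, 0.0822, 0.1674]
eef_rot: [[0.198, 0.011, -0.98], [0.98, 0.005, 0.198], [0.007, -1.0, -0.01]]
wrist_force: [0.6, 0.0, 0.2]
width: 0.0683
```

Call:
apply_moves(moves=[{"dx": -43, "dy": 0, "dz": -42, "ax": 0, "ay": 0, "az": 0, "hand": 0.8}, {"dx": -43, "dy": 0, "dz": -42, "ax": 0, "ay": 0, "az": 0, "hand": 0.8}, {"dx": -19, "dy": 20, "dz": -16, "ax": 0, "ay": 0, "az": 0, "hand": 0.8}, {"dx": 0, "dy": 10, "dz": 0, "ax": 0, "ay": 0, "az": 0, "hand": 0.8}, {"dx": 0, "dy": 0, "dz": 0, "ax": 0, "ay": 0, "az": 0, "hand": 0.8}])

```text
clock: 18.77
tool_pos: [0.6286, -0.0483, 0.1374]
eef_rot: [[0.203, 0.014, -0.979], [0.979, 0.005, 0.203], [0.008, -1.0, -0.013]]
wrist_force: [0.1, 0.6, 0.2]
width: 0.0686
```

Run:
```python
from h import *
plan(.6174,-.0424,.014)
im=vision.get_image("wrist"); cv2.imwrite("pics/w7.png",im)
im2=vision.get_image("scene")[170:330,220:520]
o=np.zeros((600,800,3),np.uint8); o[:320,:427]=cv2.resize(im,(427,320)); o[320:576,:480]=cv2.resize(im2,(480,256)); cv2.imwrite("pics/c7.png",o)
```

```text
rot [0.013 0.005 0.008] shift in T [  3.5 123.4  12.2]
```

View pics/c7.png

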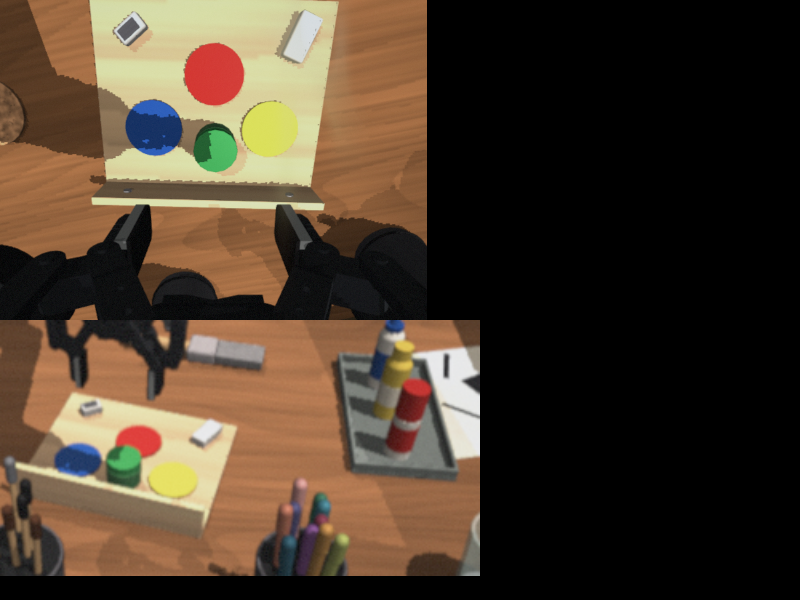

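Run:
```python
from h import *
np.set_printoptions(precision=4,suppress=True)
im=cv2.imread("pics/w7.png"); h=cv2.cvtColor(im,cv2.COLOR_BGR2HSV); H,S,V=[h[...,i].astype(int) for i in range(3)]
for n,m,z in [("red",((H<6)|(H>174))&(S>170)&(V>50),.009),("blue",(H>100)&(H<125)&(S>150),.009),("yellow",(H>22)&(H<35)&(S>150)&(V>100),.009),("green top",(H>50)&(H<85)&(S>120),.042)]:
    k,l,st,c=cv2.connectedComponentsWithStats(m.astype(np.uint8)); i=1+st[1:,4].argmax()
    cs=max(cv2.findContours((l==i).astype(np.uint8),0,1)[0],key=len); e=cv2.fitEllipse(cv2.convexHull(cs)); print(n,np.round(e[0]+e[1],1),st[i],back("wrist",e[0],z)[:2])
u=(216*1.5,150*1.5); print("jar top",back("wrist",u,.042)[:2])
```

```text
red [320.6 111.   88.   92.6] [ 277   65   88   93 6415] [ 0.5544 -0.0305]
blue [230.1 191.1  80.4  85.4] [ 189  150   84   83 5404] [ 0.592  -0.0993]
yellow [390.5 195.3  54.4  75.2] [ 363  156   44   78 1230] [0.6163 0.0046]
green top [322.3 223.8  64.2  67.1] [ 290  190   65   68 3363] [ 0.6173 -0.0426]
jar top [ 0.6182 -0.0418]
```

Call:
apply_moves(moves=[{"dx": 3.5, "dy": 20, "dz": 11, "ax": 0.013, "ay": 0.005, "az": 0.008, "hand": 0.8}, {"dx": 0, "dy": 30, "dz": 0, "ax": 0, "ay": 0, "az": 0, "hand": 0.8}, {"dx": 0, "dy": 20, "dz": 0, "ax": 0, "ay": 0, "az": 0, "hand": 0.8}, {"dx": 0, "dy": 0, "dz": 0, "ax": 0, "ay": 0, "az": 0, "hand": 0.8}, {"dx": 0, "dy": 0, "dz": 0, "ax": 0, "ay": 0, "az": 0, "hand": 0.8}])

```text
clock: 19.5
tool_pos: [0.6152, -0.0359, 0.066]
eef_rot: [[0.202, -0.002, -0.979], [0.979, -0.001, 0.202], [-0.001, -1.0, 0.001]]
wrist_force: [-0.5, 0.6, 0.9]
width: 0.0685
```

Run:
```python
from h import *
plan(.6177,-.042,.014)
```

```text
rot [-0.001  0.006 -0.001] shift in T [-5.5 52.  -3.7]
```

Call:
apply_moves(moves=[{"dx": -5, "dy": 5, "dz": -3, "ax": -0.001, "ay": 0.006, "az": -0.001, "hand": 0.8}, {"dx": 0, "dy": 15, "dz": 0, "ax": 0, "ay": 0, "az": 0, "hand": 0.8}, {"dx": 0, "dy": 15, "dz": 0, "ax": 0, "ay": 0, "az": 0, "hand": 0.8}, {"dx": 0, "dy": 10, "dz": 0, "ax": 0, "ay": 0, "az": 0, "hand": 0.8}, {"dx": 0, "dy": 3, "dz": 0, "ax": 0, "ay": 0, "az": 0, "hand": 0.8}])

```text
clock: 20.12
tool_pos: [0.6182, -0.0419, 0.0161]
eef_rot: [[0.208, 0.002, -0.978], [0.978, -0.0, 0.208], [0.0, -1.0, -0.002]]
wrist_force: [0.1, 0.1, 0.1]
width: 0.0682
```

Run:
```python
from h import *
plan(.6177,-.042,.014)
```

```text
rot [ 0.002 -0.     0.   ] shift in T [-0.2  2.1  0.5]
```

Call:
apply_moves(moves=[{"dx": 0, "dy": 2, "dz": 0, "ax": 0.002, "ay": 0, "az": 0, "hand": 0.3}, {"dx": 0, "dy": 0.5, "dz": 0, "ax": 0, "ay": 0, "az": 0, "hand": 0.3}, {"dx": 0, "dy": 0.5, "dz": 0, "ax": 0, "ay": 0, "az": 0, "hand": 0.3}, {"dx": 0, "dy": 0, "dz": 0, "ax": 0, "ay": 0, "az": 0, "hand": 0.3}, {"dx": 0, "dy": 0, "dz": 0, "ax": 0, "ay": 0, "az": 0, "hand": 0.3}])

```text
clock: 20.75
tool_pos: [0.6186, -0.0419, 0.0137]
eef_rot: [[0.208, 0.001, -0.978], [0.978, -0.0, 0.208], [0.0, -1.0, -0.001]]
wrist_force: [-0.5, -0.3, -1.2]
width: 0.0388
```

Run:
```python
from h import *
plan(.5435,-.2545,.085)
```

```text
rot [ 0.001 -0.     0.   ] shift in T [-223.6  -71.3   29.2]
```

Call:
apply_moves(moves=[{"dx": 0, "dy": -60, "dz": 0, "ax": 0, "ay": 0, "az": 0, "hand": 0.3}, {"dx": -45, "dy": -15, "dz": 6, "ax": 0, "ay": 0, "az": 0, "hand": 0.3}, {"dx": -50, "dy": 0, "dz": 6, "ax": 0, "ay": 0, "az": 0, "hand": 0.3}, {"dx": -50, "dy": 0, "dz": 6, "ax": 0, "ay": 0, "az": 0, "hand": 0.3}, {"dx": -50, "dy": 0, "dz": 6, "ax": 0, "ay": 0, "az": 0, "hand": 0.3}])

```text
clock: 21.38
tool_pos: [0.5558, -0.2296, 0.0907]
eef_rot: [[0.201, 0.003, -0.98], [0.98, -0.001, 0.201], [-0.001, -1.0, -0.003]]
wrist_force: [1.1, -1.1, -1.1]
width: 0.0389
```

Call:
apply_moves(moves=[{"dx": -25, "dy": 0, "dz": 5, "ax": 0, "ay": 0, "az": 0, "hand": 0.3}, {"dx": 0, "dy": 0, "dz": 0, "ax": 0, "ay": 0, "az": 0, "hand": 0.3}, {"dx": 0, "dy": 0, "dz": 0, "ax": 0, "ay": 0, "az": 0, "hand": 0.3}, {"dx": 0, "dy": 0, "dz": 0, "ax": 0, "ay": 0, "az": 0, "hand": 0.3}, {"dx": 0, "dy": 0, "dz": 0, "ax": 0, "ay": 0, "az": 0, "hand": 0.3}])

```text
clock: 22.0
tool_pos: [0.5453, -0.2552, 0.0906]
eef_rot: [[0.204, 0.004, -0.979], [0.979, -0.002, 0.204], [-0.001, -1.0, -0.004]]
wrist_force: [-0.1, 0.5, -0.2]
width: 0.0387
```

Run:
```python
from h import *
plan(.5435,-.255,.013)
im=vision.get_image("wrist"); cv2.imwrite("pics/w8.png",im)
for r in (.034,): 
  for a in np.arange(0,6.28,.1):
    u=proj("wrist",[.5435+r*np.cos(a),-.255+r*np.sin(a),.004]); cv2.circle(im,tuple(int(v) for v in u),1,(255,0,255),-1)
cv2.imwrite("pics/w8.png",im)
```

```text
rot [ 0.004  0.004 -0.001] shift in T [-0.2 77.6  1.8]
```

View pics/w8.png

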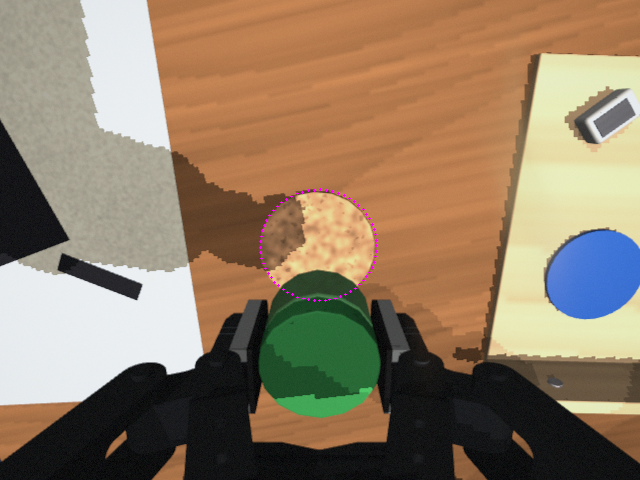

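Call:
apply_moves(moves=[{"dx": 0, "dy": 30, "dz": 2, "ax": 0.004, "ay": 0, "az": 0, "hand": 0.3}, {"dx": 0, "dy": 30, "dz": 0, "ax": 0, "ay": 0, "az": 0, "hand": 0.3}, {"dx": 0, "dy": 15, "dz": 0, "ax": 0, "ay": 0, "az": 0, "hand": 0.3}, {"dx": 0, "dy": 1, "dz": 0, "ax": 0, "ay": 0, "az": 0, "hand": 0.3}, {"dx": 0, "dy": 0.5, "dz": 0, "ax": 0, "ay": 0, "az": 0, "hand": 0.3}])

```text
clock: 22.68
tool_pos: [0.5463, -0.2537, 0.014]
eef_rot: [[0.201, 0.003, -0.98], [0.98, -0.002, 0.201], [-0.002, -1.0, -0.004]]
wrist_force: [-0.4, -0.3, -0.9]
width: 0.0389
```

Run:
```python
from h import *
plan(.5435,-.255,.0117)
```

```text
rot [ 0.004  0.007 -0.002] shift in T [-1.9  2.3  2.4]
```

Call:
apply_moves(moves=[{"dx": -2, "dy": 1, "dz": 3, "ax": 0.004, "ay": 0, "az": 0, "hand": 0.3}, {"dx": 0, "dy": 1, "dz": 0, "ax": 0, "ay": 0, "az": 0, "hand": 0.3}, {"dx": 0, "dy": 0.5, "dz": 0, "ax": 0, "ay": 0, "az": 0, "hand": 0.55}, {"dx": 0, "dy": 0, "dz": 0, "ax": 0, "ay": 0, "az": 0, "hand": 0.8}, {"dx": 0, "dy": 0, "dz": 0, "ax": 0, "ay": 0, "az": 0, "hand": 0.8}])

```text
clock: 23.3
tool_pos: [0.5446, -0.2564, 0.0141]
eef_rot: [[0.201, 0.004, -0.98], [0.98, -0.004, 0.201], [-0.004, -1.0, -0.004]]
wrist_force: [-0.0, 0.6, -0.3]
width: 0.068
```

Call:
apply_moves(moves=[{"dx": 0, "dy": -50, "dz": 0, "ax": 0, "ay": 0, "az": 0, "hand": 0.8}, {"dx": 0, "dy": -60, "dz": 0, "ax": 0, "ay": 0, "az": 0, "hand": 0.8}, {"dx": 0, "dy": -40, "dz": 0, "ax": 0, "ay": 0, "az": 0, "hand": 0.8}, {"dx": 0, "dy": 0, "dz": 0, "ax": 0, "ay": 0, "az": 0, "hand": 0.8}, {"dx": 0, "dy": 0, "dz": 0, "ax": 0, "ay": 0, "az": 0, "hand": 0.8}])

```text
clock: 23.92
tool_pos: [0.5434, -0.2553, 0.1673]
eef_rot: [[0.201, 0.001, -0.98], [0.98, -0.003, 0.201], [-0.003, -1.0, -0.002]]
wrist_force: [0.1, 0.1, -0.3]
width: 0.0681
```

Run:
```python
from h import *
plan(.415,.281,.17)
im=vision.get_image("wrist"); cv2.imwrite("pics/w9.png",im)
a=im[:,100:540]; t=vision.get_image("top")[200:400,70:230]
o=np.zeros((480,800,3),np.uint8); o[:,:440]=a; o[:440,444:796]=cv2.resize(t,(352,440)); cv2.imwrite("pics/c9.png",o); cv2.imwrite("pics/t9.png",vision.get_image("top"))
```

```text
rot [ 0.002  0.007 -0.003] shift in T [497.9  -2.7 237.1]
```

View pics/c9.png

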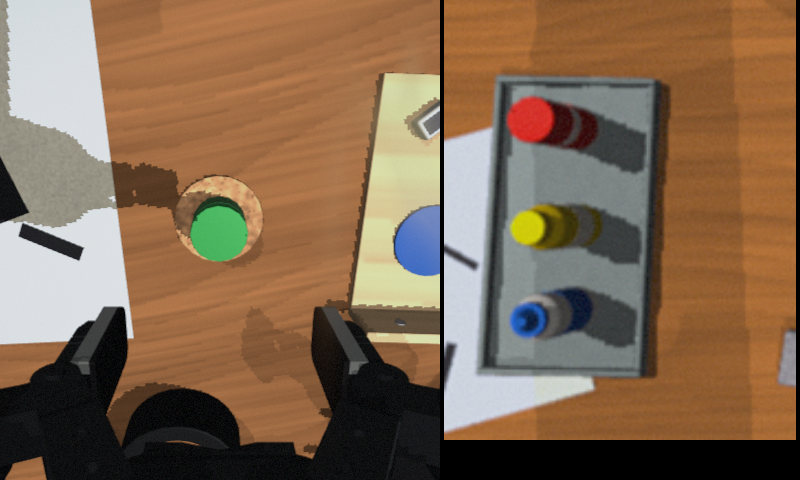

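Call:
apply_moves(moves=[{"dx": 50, "dy": 0, "dz": 24, "ax": 0.002, "ay": 0.007, "az": -0.003, "hand": 0.8}, {"dx": 55, "dy": 0, "dz": 27, "ax": 0, "ay": 0, "az": 0, "hand": 0.8}, {"dx": 55, "dy": 0, "dz": 27, "ax": 0, "ay": 0, "az": 0, "hand": 0.8}, {"dx": 55, "dy": 0, "dz": 27, "ax": 0, "ay": 0, "az": 0, "hand": 0.8}, {"dx": 55, "dy": 0, "dz": 27, "ax": 0, "ay": 0, "az": 0, "hand": 0.8}])

```text
clock: 24.7
tool_pos: [0.4677, 0.039, 0.1607]
eef_rot: [[0.216, -0.009, -0.976], [0.976, 0.003, 0.216], [0.001, -1.0, 0.009]]
wrist_force: [0.1, 0.9, -0.4]
width: 0.0683
```

Call:
apply_moves(moves=[{"dx": 55, "dy": 0, "dz": 27, "ax": 0, "ay": 0, "az": 0, "hand": 0.8}, {"dx": 55, "dy": 0, "dz": 27, "ax": 0, "ay": 0, "az": 0, "hand": 0.8}, {"dx": 55, "dy": 0, "dz": 27, "ax": 0, "ay": 0, "az": 0, "hand": 0.8}, {"dx": 50, "dy": 0, "dz": 20, "ax": 0, "ay": 0, "az": 0, "hand": 0.8}, {"dx": 5, "dy": 0, "dz": 2, "ax": 0, "ay": 0, "az": 0, "hand": 0.8}])

```text
clock: 25.32
tool_pos: [0.4082, 0.2832, 0.1568]
eef_rot: [[0.212, -0.017, -0.977], [0.977, 0.001, 0.212], [-0.003, -1.0, 0.017]]
wrist_force: [-0.3, -1.5, -0.8]
width: 0.0683
```

Run:
```python
from h import *
plan(.414,.281,.1)
```

```text
rot [-0.017 -0.005 -0.003] shift in T [-1.  56.8 -6.1]
```

Call:
apply_moves(moves=[{"dx": -1, "dy": 10, "dz": -6, "ax": -0.017, "ay": -0.005, "az": -0.003, "hand": 0.8}, {"dx": 0, "dy": 15, "dz": 0, "ax": 0, "ay": 0, "az": 0, "hand": 0.8}, {"dx": 0, "dy": 10, "dz": 0, "ax": 0, "ay": 0, "az": 0, "hand": 0.8}, {"dx": 0, "dy": 0, "dz": 0, "ax": 0, "ay": 0, "az": 0, "hand": 0.8}, {"dx": 0, "dy": 0, "dz": 0, "ax": 0, "ay": 0, "az": 0, "hand": 0.8}])

```text
clock: 25.95
tool_pos: [0.4119, 0.2779, 0.1169]
eef_rot: [[0.208, -0.007, -0.978], [0.978, -0.004, 0.208], [-0.005, -1.0, 0.006]]
wrist_force: [0.7, 0.2, 0.5]
width: 0.0682
```

Run:
```python
from h import *
np.set_printoptions(precision=4,suppress=True)
plan(.4155,.2814,.0515)
im=vision.get_image("wrist"); cv2.imwrite("pics/w10.png",im)
h=cv2.cvtColor(im,cv2.COLOR_BGR2HSV); H,S,V=[h[...,i].astype(int) for i in range(3)]
m=(H>100)&(H<125)&(S>150)&(V>40)
k,l,st,c=cv2.connectedComponentsWithStats(m.astype(np.uint8))
for i in np.argsort(-st[1:,4])[:3]+1: print(st[i],c[i])
print(proj("wrist",[.4155,.2814,.113]),proj("wrist",[.4155,.2814,.085]))
```

```text
rot [-0.006 -0.    -0.005] shift in T [ 4.2 65.4 -2.8]
[ 303  277   53   55 2338] [328.9547 304.0359]
[ 299  225   58   37 1005] [326.4935 239.1652]
[299 261   1   2   2] [299.  261.5]
[329.6308 324.1488] [328.3577 294.9024]
```

View pics/w10.png

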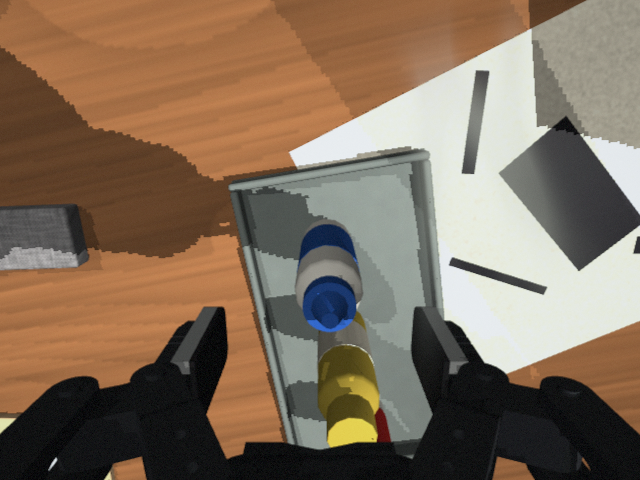

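Call:
apply_moves(moves=[{"dx": 4, "dy": 5, "dz": -2.5, "ax": -0.006, "ay": 0, "az": -0.005, "hand": 0.8}, {"dx": 0, "dy": 20, "dz": 0, "ax": 0, "ay": 0, "az": 0, "hand": 0.8}, {"dx": 0, "dy": 25, "dz": 0, "ax": 0, "ay": 0, "az": 0, "hand": 0.8}, {"dx": 0, "dy": 12, "dz": 0, "ax": 0, "ay": 0, "az": 0, "hand": 0.8}, {"dx": 0, "dy": 1, "dz": 0, "ax": 0, "ay": 0, "az": 0, "hand": 0.8}])

```text
clock: 26.62
tool_pos: [0.4185, 0.2832, 0.054]
eef_rot: [[0.208, 0.007, -0.978], [0.978, 0.003, 0.208], [0.005, -1.0, -0.006]]
wrist_force: [0.4, 0.4, 0.7]
width: 0.0684
```

Run:
```python
from h import *
plan(.4155,.2814,.0515)
```

```text
rot [ 0.006 -0.001  0.005] shift in T [-2.3  2.5  2.6]
```

Call:
apply_moves(moves=[{"dx": -2, "dy": 2, "dz": 2.5, "ax": 0.006, "ay": 0, "az": 0.005, "hand": 0.8}, {"dx": 0, "dy": 1, "dz": 0, "ax": 0, "ay": 0, "az": 0, "hand": 0.2}, {"dx": 0, "dy": 0.5, "dz": 0, "ax": 0, "ay": 0, "az": 0, "hand": 0.2}, {"dx": 0, "dy": 0.5, "dz": 0, "ax": 0, "ay": 0, "az": 0, "hand": 0.2}, {"dx": 0, "dy": 0, "dz": 0, "ax": 0, "ay": 0, "az": 0, "hand": 0.2}])

```text
clock: 27.25
tool_pos: [0.4168, 0.2823, 0.052]
eef_rot: [[0.208, 0.003, -0.978], [0.978, 0.001, 0.208], [0.001, -1.0, -0.003]]
wrist_force: [-0.3, 0.2, -1.0]
width: 0.0307
```

Run:
```python
from h import *
plan(.592,-.099,.135)
```

```text
rot [ 0.003 -0.     0.001] shift in T [-336.5  -83.  -250.7]
```

Call:
apply_moves(moves=[{"dx": 0, "dy": -60, "dz": 0, "ax": 0.003, "ay": 0, "az": 0, "hand": 0.2}, {"dx": -40, "dy": -23, "dz": -30, "ax": 0, "ay": 0, "az": 0, "hand": 0.2}, {"dx": -48, "dy": 0, "dz": -36, "ax": 0, "ay": 0, "az": 0, "hand": 0.2}, {"dx": -48, "dy": 0, "dz": -36, "ax": 0, "ay": 0, "az": 0, "hand": 0.2}, {"dx": -48, "dy": 0, "dz": -36, "ax": 0, "ay": 0, "az": 0, "hand": 0.2}])

```text
clock: 27.88
tool_pos: [0.5159, 0.0719, 0.1368]
eef_rot: [[0.2, 0.002, -0.98], [0.98, 0.001, 0.2], [0.002, -1.0, -0.002]]
wrist_force: [0.4, 0.5, -1.0]
width: 0.0304
```

Call:
apply_moves(moves=[{"dx": -48, "dy": 0, "dz": -36, "ax": 0, "ay": 0, "az": 0, "hand": 0.2}, {"dx": -48, "dy": 0, "dz": -36, "ax": 0, "ay": 0, "az": 0, "hand": 0.2}, {"dx": -45, "dy": 0, "dz": -32, "ax": 0, "ay": 0, "az": 0, "hand": 0.2}, {"dx": -6, "dy": 0, "dz": -5, "ax": 0, "ay": 0, "az": 0, "hand": 0.2}, {"dx": 0, "dy": 0, "dz": 0, "ax": 0, "ay": 0, "az": 0, "hand": 0.2}])

```text
clock: 28.5
tool_pos: [0.5965, -0.1038, 0.1358]
eef_rot: [[0.206, 0.004, -0.979], [0.979, 0.001, 0.206], [0.002, -1.0, -0.003]]
wrist_force: [-0.1, 0.5, -1.7]
width: 0.0306
```

Run:
```python
from h import *
plan(.593,-.0995,.057)
```

```text
rot [0.003 0.002 0.002] shift in T [ 3.4 78.8  4.3]
```

Call:
apply_moves(moves=[{"dx": 3, "dy": 25, "dz": 4, "ax": 0.003, "ay": 0, "az": 0.002, "hand": 0.2}, {"dx": 0, "dy": 30, "dz": 0, "ax": 0, "ay": 0, "az": 0, "hand": 0.2}, {"dx": 0, "dy": 20, "dz": 0, "ax": 0, "ay": 0, "az": 0, "hand": 0.2}, {"dx": 0, "dy": 1, "dz": 0, "ax": 0, "ay": 0, "az": 0, "hand": 0.2}, {"dx": 0, "dy": 0.5, "dz": 0, "ax": 0, "ay": 0, "az": 0, "hand": 0.2}])

```text
clock: 29.12
tool_pos: [0.5899, -0.092, 0.0582]
eef_rot: [[0.2, -0.002, -0.98], [0.98, 0.003, 0.2], [0.002, -1.0, 0.003]]
wrist_force: [0.2, 0.5, -1.0]
width: 0.0307
```

Run:
```python
from h import *
plan(.593,-.0995,.056)
```

```text
rot [-0.003  0.008  0.002] shift in T [-6.7  2.2 -4.6]
```

Call:
apply_moves(moves=[{"dx": -6, "dy": 0, "dz": -4, "ax": -0.003, "ay": 0.008, "az": 0.002, "hand": 0.2}, {"dx": 0, "dy": 0.5, "dz": 0, "ax": 0, "ay": 0, "az": 0, "hand": 0.2}, {"dx": 0, "dy": 1, "dz": 0, "ax": 0, "ay": 0, "az": 0, "hand": 0.2}, {"dx": 0, "dy": 1, "dz": 0, "ax": 0, "ay": 0, "az": 0, "hand": 0.2}, {"dx": 0, "dy": 0.5, "dz": 0, "ax": 0, "ay": 0, "az": 0, "hand": 0.2}])

```text
clock: 29.75
tool_pos: [0.5945, -0.0992, 0.0577]
eef_rot: [[0.208, 0.005, -0.978], [0.978, -0.001, 0.208], [-0.0, -1.0, -0.005]]
wrist_force: [0.8, -0.1, -1.4]
width: 0.031
```

Run:
```python
from h import *
plan(.593,-.0995,.056)
```

```text
rot [ 0.005 -0.    -0.   ] shift in T [-0.6  1.7  1.4]
```

Call:
apply_moves(moves=[{"dx": 0, "dy": 2, "dz": 0, "ax": 0.005, "ay": 0, "az": 0, "hand": 0.2}, {"dx": 0, "dy": 1, "dz": 0, "ax": 0, "ay": 0, "az": 0, "hand": 0.45}, {"dx": 0, "dy": 0, "dz": 0, "ax": 0, "ay": 0, "az": 0, "hand": 0.8}, {"dx": 0, "dy": 0, "dz": 0, "ax": 0, "ay": 0, "az": 0, "hand": 0.8}, {"dx": 0, "dy": -60, "dz": 0, "ax": 0, "ay": 0, "az": 0, "hand": 0.8}])

```text
clock: 30.38
tool_pos: [0.5909, -0.0983, 0.1109]
eef_rot: [[0.208, -0.01, -0.978], [0.978, 0.002, 0.208], [0.0, -1.0, 0.01]]
wrist_force: [0.3, -0.0, -0.1]
width: 0.0683
```

Run:
```python
from h import *
plan(.478,.28,.165)
```

```text
rot [-0.01 -0.    0.  ] shift in T [346.5 -54.1 189.1]
```

Call:
apply_moves(moves=[{"dx": 0, "dy": -55, "dz": 0, "ax": -0.01, "ay": 0, "az": 0, "hand": 0.8}, {"dx": 50, "dy": 0, "dz": 27, "ax": 0, "ay": 0, "az": 0, "hand": 0.8}, {"dx": 54, "dy": 0, "dz": 30, "ax": 0, "ay": 0, "az": 0, "hand": 0.8}, {"dx": 54, "dy": 0, "dz": 30, "ax": 0, "ay": 0, "az": 0, "hand": 0.8}, {"dx": 54, "dy": 0, "dz": 30, "ax": 0, "ay": 0, "az": 0, "hand": 0.8}])

```text
clock: 31.0
tool_pos: [0.5272, 0.1338, 0.1728]
eef_rot: [[0.216, 0.016, -0.976], [0.976, -0.002, 0.216], [0.001, -1.0, -0.016]]
wrist_force: [1.5, 0.3, 0.4]
width: 0.0682
```

Call:
apply_moves(moves=[{"dx": 54, "dy": 0, "dz": 30, "ax": 0, "ay": 0, "az": 0, "hand": 0.8}, {"dx": 54, "dy": 0, "dz": 30, "ax": 0, "ay": 0, "az": 0, "hand": 0.8}, {"dx": 25, "dy": 0, "dz": 11, "ax": 0, "ay": 0, "az": 0, "hand": 0.8}, {"dx": 0, "dy": 15, "dz": 0, "ax": 0, "ay": 0, "az": 0, "hand": 0.8}, {"dx": 0, "dy": 15, "dz": 0, "ax": 0, "ay": 0, "az": 0, "hand": 0.8}])

```text
clock: 31.62
tool_pos: [0.485, 0.2852, 0.1422]
eef_rot: [[0.21, 0.02, -0.977], [0.978, -0.0, 0.21], [0.004, -1.0, -0.019]]
wrist_force: [-0.6, -0.9, -0.0]
width: 0.0683
```

Run:
```python
from h import *
plan(.478,.28,.052)
```

```text
rot [ 0.019 -0.002  0.004] shift in T [-6.5 90.2  5.7]
```

Call:
apply_moves(moves=[{"dx": -5.5, "dy": 5, "dz": 4, "ax": 0.019, "ay": 0, "az": 0.004, "hand": 0.8}, {"dx": 0, "dy": 15, "dz": 0, "ax": 0, "ay": 0, "az": 0, "hand": 0.8}, {"dx": 0, "dy": 5, "dz": 0, "ax": 0, "ay": 0, "az": 0, "hand": 0.8}, {"dx": 0, "dy": 0, "dz": 0, "ax": 0, "ay": 0, "az": 0, "hand": 0.8}, {"dx": 0, "dy": 0, "dz": 0, "ax": 0, "ay": 0, "az": 0, "hand": 0.8}])

```text
clock: 32.25
tool_pos: [0.4794, 0.2761, 0.1131]
eef_rot: [[0.215, -0.005, -0.977], [0.977, -0.003, 0.215], [-0.004, -1.0, 0.005]]
wrist_force: [1.0, 0.2, -0.1]
width: 0.0683
```

Run:
```python
from h import *
np.set_printoptions(precision=4,suppress=True)
plan(.477,.2785,.052)
im=vision.get_image("wrist"); cv2.imwrite("pics/w11.png",im)
h=cv2.cvtColor(im,cv2.COLOR_BGR2HSV); H,S,V=[h[...,i].astype(int) for i in range(3)]
m=(H>20)&(H<35)&(S>180)&(V>40)
k,l,st,c=cv2.connectedComponentsWithStats(m.astype(np.uint8))
for i in np.argsort(-st[1:,4])[:3]+1: print(st[i],c[i])
print(proj("wrist",[.477,.2785,.110]),proj("wrist",[.477,.2785,.085]))
cv2.imwrite("pics/w11.png",cv2.resize(im,(400,300)))
```

```text
rot [-0.005 -0.007 -0.004] shift in T [ 1.8 61.1  2.8]
[339 242  10   9  30] [344.5    245.7667]
[348 290   7   8  14] [351.2143 292.8571]
[344 280   6   5  12] [346.5833 281.5   ]
[323.5694 312.0307] [323.0943 286.6852]
```

View pics/w11.png

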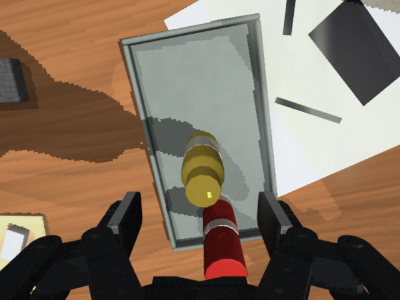

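Call:
apply_moves(moves=[{"dx": 2.5, "dy": 5, "dz": 4.5, "ax": -0.005, "ay": -0.007, "az": -0.004, "hand": 0.8}, {"dx": 0, "dy": 20, "dz": 0, "ax": 0, "ay": 0, "az": 0, "hand": 0.8}, {"dx": 0, "dy": 22, "dz": 0, "ax": 0, "ay": 0, "az": 0, "hand": 0.8}, {"dx": 0, "dy": 12, "dz": 0, "ax": 0, "ay": 0, "az": 0, "hand": 0.8}, {"dx": 0, "dy": 1, "dz": 0, "ax": 0, "ay": 0, "az": 0, "hand": 0.8}])

```text
clock: 32.92
tool_pos: [0.4759, 0.2816, 0.0529]
eef_rot: [[0.206, 0.005, -0.979], [0.979, 0.003, 0.206], [0.004, -1.0, -0.004]]
wrist_force: [0.5, -0.2, 0.1]
width: 0.0684
```

Run:
```python
from h import *
plan(.475,.280,.052)
```

```text
rot [0.004 0.002 0.004] shift in T [-1.8  0.9  0.5]
```

Call:
apply_moves(moves=[{"dx": -1.5, "dy": 1.5, "dz": 0.5, "ax": 0.004, "ay": 0, "az": 0.004, "hand": 0.8}, {"dx": 0, "dy": 1, "dz": 0, "ax": 0, "ay": 0, "az": 0, "hand": 0.2}, {"dx": 0, "dy": 0.5, "dz": 0, "ax": 0, "ay": 0, "az": 0, "hand": 0.2}, {"dx": 0, "dy": 0.5, "dz": 0, "ax": 0, "ay": 0, "az": 0, "hand": 0.2}, {"dx": 0, "dy": 0, "dz": 0, "ax": 0, "ay": 0, "az": 0, "hand": 0.2}])

```text
clock: 33.55
tool_pos: [0.4762, 0.2808, 0.0514]
eef_rot: [[0.206, 0.003, -0.979], [0.979, 0.001, 0.206], [0.001, -1.0, -0.003]]
wrist_force: [-0.7, 0.0, -0.7]
width: 0.031
```

Run:
```python
from h import *
plan(.6165,.0135,.135)
```

```text
rot [0.003 0.002 0.001] shift in T [-232.3  -83.6 -192.8]
```

Call:
apply_moves(moves=[{"dx": 0, "dy": -60, "dz": 0, "ax": 0.003, "ay": 0, "az": 0, "hand": 0.2}, {"dx": -35, "dy": -23, "dz": -28, "ax": 0, "ay": 0, "az": 0, "hand": 0.2}, {"dx": -46, "dy": 0, "dz": -38, "ax": 0, "ay": 0, "az": 0, "hand": 0.2}, {"dx": -46, "dy": 0, "dz": -38, "ax": 0, "ay": 0, "az": 0, "hand": 0.2}, {"dx": -46, "dy": 0, "dz": -38, "ax": 0, "ay": 0, "az": 0, "hand": 0.2}])

```text
clock: 34.17
tool_pos: [0.5811, 0.0808, 0.1357]
eef_rot: [[0.198, 0.0, -0.98], [0.98, 0.001, 0.198], [0.001, -1.0, 0.0]]
wrist_force: [0.9, 0.7, -0.8]
width: 0.0307
```

Call:
apply_moves(moves=[{"dx": -43, "dy": 0, "dz": -36, "ax": 0, "ay": 0, "az": 0, "hand": 0.2}, {"dx": -14, "dy": 0, "dz": -10, "ax": 0, "ay": 0, "az": 0, "hand": 0.2}, {"dx": 0, "dy": 0, "dz": 0, "ax": 0, "ay": 0, "az": 0, "hand": 0.2}, {"dx": 0, "dy": 20, "dz": 0, "ax": 0, "ay": 0, "az": 0, "hand": 0.2}, {"dx": 0, "dy": 20, "dz": 0, "ax": 0, "ay": 0, "az": 0, "hand": 0.2}])

```text
clock: 34.8
tool_pos: [0.6166, 0.0127, 0.0952]
eef_rot: [[0.202, 0.002, -0.979], [0.979, 0.002, 0.202], [0.002, -1.0, -0.002]]
wrist_force: [-0.7, -0.3, -1.1]
width: 0.031
```

Run:
```python
from h import *
plan(.617,.0135,.057)
```

```text
rot [0.002 0.006 0.002] shift in T [ 0.8 38.2 -0.3]
```

Call:
apply_moves(moves=[{"dx": 0, "dy": 10, "dz": 0, "ax": 0, "ay": 0.006, "az": 0.002, "hand": 0.2}, {"dx": 0, "dy": 15, "dz": 0, "ax": 0, "ay": 0, "az": 0, "hand": 0.2}, {"dx": 0, "dy": 9, "dz": 0, "ax": 0, "ay": 0, "az": 0, "hand": 0.2}, {"dx": 0, "dy": 1, "dz": 0, "ax": 0, "ay": 0, "az": 0, "hand": 0.2}, {"dx": 0, "dy": 0.5, "dz": 0, "ax": 0, "ay": 0, "az": 0, "hand": 0.2}])

```text
clock: 35.42
tool_pos: [0.6137, 0.0171, 0.057]
eef_rot: [[0.205, -0.002, -0.979], [0.979, 0.001, 0.205], [0.001, -1.0, 0.002]]
wrist_force: [0.4, 0.9, -1.3]
width: 0.0313
```

Run:
```python
from h import *
plan(.617,.0135,.0554)
```

```text
rot [-0.002  0.003  0.001] shift in T [-2.8  1.6 -4. ]
```

Call:
apply_moves(moves=[{"dx": -3, "dy": 0, "dz": -4, "ax": -0.002, "ay": 0.003, "az": 0, "hand": 0.2}, {"dx": 0, "dy": 0.5, "dz": 0, "ax": 0, "ay": 0, "az": 0, "hand": 0.2}, {"dx": 0, "dy": 1, "dz": 0, "ax": 0, "ay": 0, "az": 0, "hand": 0.2}, {"dx": 0, "dy": 1, "dz": 0, "ax": 0, "ay": 0, "az": 0, "hand": 0.2}, {"dx": 0, "dy": 0.5, "dz": 0, "ax": 0, "ay": 0, "az": 0, "hand": 0.2}])

```text
clock: 36.05
tool_pos: [0.6186, 0.0124, 0.0553]
eef_rot: [[0.208, 0.003, -0.978], [0.978, 0.0, 0.208], [0.001, -1.0, -0.003]]
wrist_force: [-0.8, -0.5, 1.5]
width: 0.0309
```

Run:
```python
from h import *
plan(.617,.0135,.0554)
```

```text
rot [ 0.003 -0.001  0.001] shift in T [ 0.7 -0.1  1.8]
```

Contact is light; release.

Call:
apply_moves(moves=[{"dx": 0, "dy": 0, "dz": 0, "ax": 0, "ay": 0, "az": 0, "hand": 0.2}, {"dx": 0, "dy": 0, "dz": 0, "ax": 0, "ay": 0, "az": 0, "hand": 0.45}, {"dx": 0, "dy": 0, "dz": 0, "ax": 0, "ay": 0, "az": 0, "hand": 0.8}, {"dx": 0, "dy": 0, "dz": 0, "ax": 0, "ay": 0, "az": 0, "hand": 0.8}, {"dx": 0, "dy": -60, "dz": 0, "ax": 0, "ay": 0, "az": 0, "hand": 0.8}])

```text
clock: 36.67
tool_pos: [0.6147, 0.0128, 0.1116]
eef_rot: [[0.208, -0.007, -0.978], [0.978, 0.001, 0.208], [-0.0, -1.0, 0.007]]
wrist_force: [0.9, -0.7, -0.1]
width: 0.0685
```

Run:
```python
from h import *
plan(.546,.28,.165)
```

```text
rot [-0.007 -0.001 -0.   ] shift in T [247.1 -53.4 122.7]
```

Call:
apply_moves(moves=[{"dx": 0, "dy": -55, "dz": 0, "ax": -0.007, "ay": 0, "az": 0, "hand": 0.8}, {"dx": 50, "dy": 0, "dz": 25, "ax": 0, "ay": 0, "az": 0, "hand": 0.8}, {"dx": 55, "dy": 0, "dz": 27, "ax": 0, "ay": 0, "az": 0, "hand": 0.8}, {"dx": 55, "dy": 0, "dz": 27, "ax": 0, "ay": 0, "az": 0, "hand": 0.8}, {"dx": 55, "dy": 0, "dz": 27, "ax": 0, "ay": 0, "az": 0, "hand": 0.8}])

```text
clock: 37.3
tool_pos: [0.5624, 0.2467, 0.1744]
eef_rot: [[0.217, 0.015, -0.976], [0.976, -0.0, 0.217], [0.003, -1.0, -0.015]]
wrist_force: [0.6, -0.9, -0.6]
width: 0.0686
```

Call:
apply_moves(moves=[{"dx": 28, "dy": 10, "dz": 13, "ax": 0.01, "ay": 0, "az": 0, "hand": 0.8}, {"dx": 0, "dy": 15, "dz": 0, "ax": 0, "ay": 0, "az": 0, "hand": 0.8}, {"dx": 0, "dy": 15, "dz": 0, "ax": 0, "ay": 0, "az": 0, "hand": 0.8}, {"dx": 0, "dy": 0, "dz": 0, "ax": 0, "ay": 0, "az": 0, "hand": 0.8}, {"dx": 0, "dy": 0, "dz": 0, "ax": 0, "ay": 0, "az": 0, "hand": 0.8}])

```text
clock: 37.92
tool_pos: [0.5548, 0.2793, 0.1323]
eef_rot: [[0.213, 0.005, -0.977], [0.977, 0.001, 0.213], [0.003, -1.0, -0.005]]
wrist_force: [0.3, -0.7, -0.1]
width: 0.0682
```

Run:
```python
from h import *
np.set_printoptions(precision=4,suppress=True)
plan(.5465,.28,.052)
im=vision.get_image("wrist"); 
print(proj("wrist",[.5465,.280,.105]))
for a in np.arange(0,6.28,.2):
    u=proj("wrist",[.5465+.016*np.cos(a),.28+.016*np.sin(a),.105]); cv2.circle(im,tuple(int(v) for v in u),1,(255,255,255),-1)
s=vision.get_image("scene")[170:330,220:460]
o=np.zeros((480,800,3),np.uint8); o[:,:480]=im[:,80:560]; o[:213,480:800]=cv2.resize(s,(320,213)); cv2.imwrite("pics/w12.png",o)
```

```text
rot [ 0.005 -0.005  0.003] shift in T [-1.  80.3  8.2]
[316.6997 275.9483]
```

View pics/w12.png

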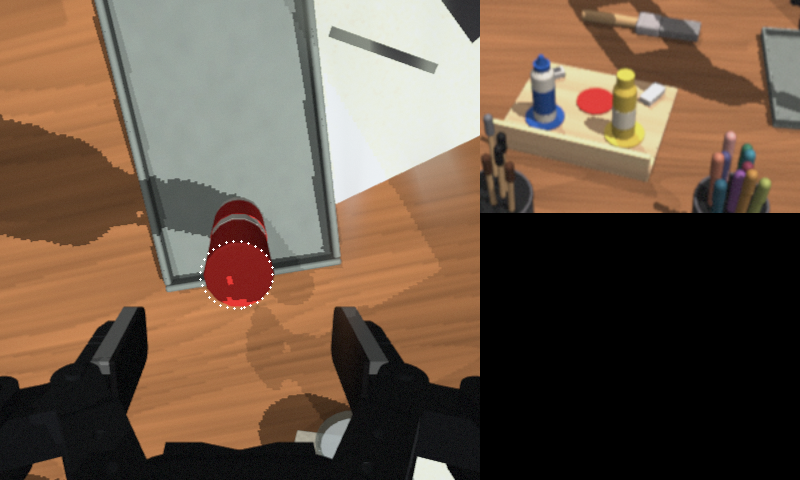

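Call:
apply_moves(moves=[{"dx": -1, "dy": 10, "dz": 8, "ax": 0.005, "ay": -0.005, "az": 0.003, "hand": 0.8}, {"dx": 0, "dy": 5, "dz": 0, "ax": 0, "ay": 0, "az": 0, "hand": 0.8}, {"dx": 0, "dy": 0, "dz": 0, "ax": 0, "ay": 0, "az": 0, "hand": 0.8}, {"dx": 0, "dy": 0, "dz": 0, "ax": 0, "ay": 0, "az": 0, "hand": 0.8}, {"dx": 0, "dy": 0, "dz": 0, "ax": 0, "ay": 0, "az": 0, "hand": 0.8}])

```text
clock: 38.65
tool_pos: [0.5469, 0.2798, 0.1173]
eef_rot: [[0.209, 0.001, -0.978], [0.978, 0.0, 0.209], [0.0, -1.0, -0.001]]
wrist_force: [0.4, 0.0, -0.2]
width: 0.069
```

Run:
```python
from h import *
plan(.5465,.28,.052)
```

```text
rot [ 0.001 -0.001  0.   ] shift in T [ 0.1 65.3  0.4]
```

Call:
apply_moves(moves=[{"dx": 0, "dy": 15, "dz": 0, "ax": 0, "ay": 0, "az": 0, "hand": 0.8}, {"dx": 0, "dy": 25, "dz": 0, "ax": 0, "ay": 0, "az": 0, "hand": 0.8}, {"dx": 0, "dy": 18, "dz": 0, "ax": 0, "ay": 0, "az": 0, "hand": 0.8}, {"dx": 0, "dy": 6, "dz": 0, "ax": 0, "ay": 0, "az": 0, "hand": 0.8}, {"dx": 0, "dy": 0.5, "dz": 0, "ax": 0, "ay": 0, "az": 0, "hand": 0.8}])

```text
clock: 39.28
tool_pos: [0.547, 0.2799, 0.0489]
eef_rot: [[0.209, 0.001, -0.978], [0.978, 0.0, 0.209], [0.0, -1.0, -0.001]]
wrist_force: [0.4, -0.5, -0.0]
width: 0.0682
```

Run:
```python
from h import *
plan(.5465,.28,.052)
```

```text
rot [ 0.001 -0.001  0.   ] shift in T [-0.1 -3.1  0.5]
```

Call:
apply_moves(moves=[{"dx": 0, "dy": -3, "dz": 0, "ax": 0, "ay": 0, "az": 0, "hand": 0.8}, {"dx": 0, "dy": 0, "dz": 0, "ax": 0, "ay": 0, "az": 0, "hand": 0.2}, {"dx": 0, "dy": 0, "dz": 0, "ax": 0, "ay": 0, "az": 0, "hand": 0.2}, {"dx": 0, "dy": 0, "dz": 0, "ax": 0, "ay": 0, "az": 0, "hand": 0.2}, {"dx": 0, "dy": 0, "dz": 0, "ax": 0, "ay": 0, "az": 0, "hand": 0.2}])

```text
clock: 39.9
tool_pos: [0.5484, 0.2805, 0.0541]
eef_rot: [[0.209, 0.005, -0.978], [0.978, 0.001, 0.209], [0.002, -1.0, -0.004]]
wrist_force: [-0.4, 0.6, -0.1]
width: 0.0314
```

Run:
```python
from h import *
plan(.554,-.0305,.14)
```

```text
rot [ 0.004 -0.001  0.002] shift in T [-303.   -85.9  -70.2]
```

Call:
apply_moves(moves=[{"dx": 0, "dy": -60, "dz": 0, "ax": 0.004, "ay": 0, "az": 0.002, "hand": 0.2}, {"dx": -30, "dy": -48, "dz": -8, "ax": 0, "ay": 0, "az": 0, "hand": 0.2}, {"dx": -58, "dy": 0, "dz": -13, "ax": 0, "ay": 0, "az": 0, "hand": 0.2}, {"dx": -58, "dy": 0, "dz": -13, "ax": 0, "ay": 0, "az": 0, "hand": 0.2}, {"dx": -58, "dy": 0, "dz": -13, "ax": 0, "ay": 0, "az": 0, "hand": 0.2}])

```text
clock: 40.52
tool_pos: [0.5529, 0.0696, 0.1652]
eef_rot: [[0.201, 0.002, -0.98], [0.98, -0.0, 0.201], [0.0, -1.0, -0.002]]
wrist_force: [0.5, 0.4, -0.8]
width: 0.0309
```

Call:
apply_moves(moves=[{"dx": -58, "dy": 0, "dz": -13, "ax": 0, "ay": 0, "az": 0, "hand": 0.2}, {"dx": -38, "dy": 0, "dz": -8, "ax": 0, "ay": 0, "az": 0, "hand": 0.2}, {"dx": 0, "dy": 0, "dz": 0, "ax": 0, "ay": 0, "az": 0, "hand": 0.2}, {"dx": 0, "dy": 0, "dz": 0, "ax": 0, "ay": 0, "az": 0, "hand": 0.2}, {"dx": 0, "dy": 0, "dz": 0, "ax": 0, "ay": 0, "az": 0, "hand": 0.2}])

```text
clock: 41.15
tool_pos: [0.5533, -0.0347, 0.1653]
eef_rot: [[0.206, 0.003, -0.979], [0.979, -0.001, 0.206], [-0.0, -1.0, -0.003]]
wrist_force: [0.3, 0.7, -0.9]
width: 0.0314
```

Run:
```python
from h import *
plan(.5545,-.0305,.06)
```

```text
rot [ 0.003  0.002 -0.   ] shift in T [  4.4 105.3  -0.3]
```

Call:
apply_moves(moves=[{"dx": 4, "dy": 20, "dz": 0, "ax": 0.003, "ay": 0.002, "az": 0, "hand": 0.2}, {"dx": 0, "dy": 25, "dz": 0, "ax": 0, "ay": 0, "az": 0, "hand": 0.2}, {"dx": 0, "dy": 25, "dz": 0, "ax": 0, "ay": 0, "az": 0, "hand": 0.2}, {"dx": 0, "dy": 20, "dz": 0, "ax": 0, "ay": 0, "az": 0, "hand": 0.2}, {"dx": 0, "dy": 8, "dz": 0, "ax": 0, "ay": 0, "az": 0, "hand": 0.2}])

```text
clock: 41.78
tool_pos: [0.5557, -0.0241, 0.0659]
eef_rot: [[0.199, 0.003, -0.98], [0.98, 0.001, 0.199], [0.001, -1.0, -0.003]]
wrist_force: [-0.7, -0.1, -1.2]
width: 0.0314
```

Run:
```python
from h import *
plan(.5545,-.0305,.0581)
```

```text
rot [0.003 0.009 0.001] shift in T [-6.6  7.8 -0.1]
```

Call:
apply_moves(moves=[{"dx": -6, "dy": 0, "dz": 0, "ax": 0.003, "ay": 0.009, "az": 0, "hand": 0.2}, {"dx": 0, "dy": 4, "dz": 0, "ax": 0, "ay": 0, "az": 0, "hand": 0.2}, {"dx": 0, "dy": 3, "dz": 0, "ax": 0, "ay": 0, "az": 0, "hand": 0.2}, {"dx": 0, "dy": 1, "dz": 0, "ax": 0, "ay": 0, "az": 0, "hand": 0.2}, {"dx": 0, "dy": 0.5, "dz": 0, "ax": 0, "ay": 0, "az": 0, "hand": 0.2}])

```text
clock: 42.4
tool_pos: [0.556, -0.0296, 0.0587]
eef_rot: [[0.207, 0.003, -0.978], [0.978, 0.001, 0.207], [0.001, -1.0, -0.002]]
wrist_force: [0.1, -0.1, -1.1]
width: 0.0314
```

Run:
```python
from h import *
plan(.5545,-.0305,.0581)
```

```text
rot [0.002 0.001 0.001] shift in T [-1.2  0.6  1.2]
```

Call:
apply_moves(moves=[{"dx": -1, "dy": 1, "dz": 1, "ax": 0, "ay": 0, "az": 0, "hand": 0.2}, {"dx": 0, "dy": 0.5, "dz": 0, "ax": 0, "ay": 0, "az": 0, "hand": 0.45}, {"dx": 0, "dy": 0, "dz": 0, "ax": 0, "ay": 0, "az": 0, "hand": 0.8}, {"dx": 0, "dy": 0, "dz": 0, "ax": 0, "ay": 0, "az": 0, "hand": 0.8}, {"dx": 0, "dy": -50, "dz": 0, "ax": 0, "ay": 0, "az": 0, "hand": 0.8}])

```text
clock: 43.02
tool_pos: [0.5519, -0.0301, 0.105]
eef_rot: [[0.207, -0.004, -0.978], [0.978, 0.002, 0.207], [0.001, -1.0, 0.005]]
wrist_force: [0.3, 0.3, 0.3]
width: 0.0682
```

Call:
apply_moves(moves=[{"dx": 0, "dy": -60, "dz": 0, "ax": 0, "ay": 0, "az": 0, "hand": 0.8}, {"dx": 0, "dy": -50, "dz": 0, "ax": 0, "ay": 0, "az": 0, "hand": 0.8}, {"dx": 0, "dy": 0, "dz": 0, "ax": 0, "ay": 0, "az": 0, "hand": 0.8}, {"dx": 0, "dy": 0, "dz": 0, "ax": 0, "ay": 0, "az": 0, "hand": 0.8}, {"dx": 0, "dy": 0, "dz": 0, "ax": 0, "ay": 0, "az": 0, "hand": 0.8}])

```text
clock: 43.65
tool_pos: [0.5533, -0.0304, 0.2201]
eef_rot: [[0.207, -0.0, -0.978], [0.978, 0.001, 0.207], [0.001, -1.0, 0.001]]
wrist_force: [0.9, 0.4, -0.1]
width: 0.0684
```

Run:
```python
from h import *
im=vision.get_image("wrist"); s=vision.get_image("scene")[170:330,160:400]
o=np.zeros((560,800,3),np.uint8); o[:300,:400]=im[90:390,60:460]; o[:267,400:800]=cv2.resize(s,(400,267)); cv2.imwrite("pics/f.png",o[:300])
```

```text
(no output)
```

View pics/f.png

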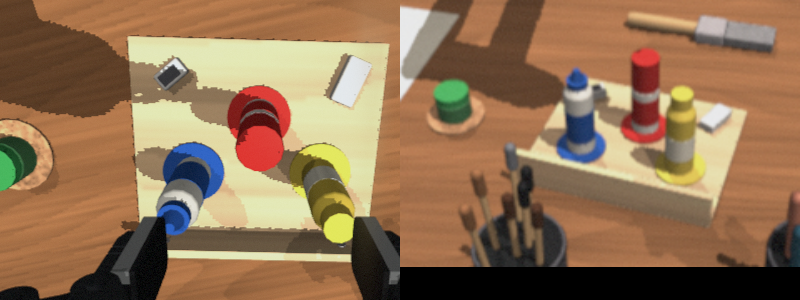

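Run:
```python
from h import *
np.set_printoptions(precision=4,suppress=True)
for n,uv,z,c in [("stick",(319,240),.109,(.5542,-.0305)),("glue",(232,308),.117,(.5915,-.099)),("paint",(399,318),.114,(.6165,.0135))]:
    p=back("wrist",uv,z)[:2]; print(n,p,np.linalg.norm(p-c))
workorder.close_job()
```

```text
stick [ 0.5534 -0.0302] 0.000885916949765004
glue [ 0.5847 -0.095 ] 0.007881419441882687
paint [0.6163 0.0112] 0.002263884198134081
the job is handed in; nothing more can be done
```

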